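# Complete a desk-stand kit and reload the drilling jig

## Task

Finish this kit and set up the next piece: swing the jig's red lever open, lift out the drilled base and lay it flat in the blue kit tray, then lay the undrilled blank fully home in the emptied jig and swing the lever fully shut over it. Also count exactly four of the round feet into the tray, before, between or after, and leave the spare feet outside it. Do not disturb the tape measure or the notched offcut, and finish with everything let go and at rest.

Things in the scene. Friction and masses are not known exactly. Their poses are not given: they have to be found in the camera images.
- drilled: Drilled base: 80 x 46 x 32 mm pine base, 0.08 kg, origin at the centre of its underside, x along the 80 mm length, y along the 46 mm width, z up; grip it across the 46 mm width. Four 10 mm dark holes show on its top. Starts lying in the jig's pocket under the lever.
- blank: Blank: 80 x 46 x 32 mm pine base, 0.08 kg, origin at the centre of its underside, x along the 80 mm length, y along the 46 mm width, z up; grip it across the 46 mm width. Plain top without holes. Starts lying flat on the table between the robot and the blue tray.
- jig_seat (a point): Centre of the jig's pocket floor, 20 mm above the table; x along its length towards the lever's pivot, y across, z up. Pocket 84 x 50 mm, 12 mm deep: 2 mm play each side of a base, either way round. End walls 8 mm thick; side lugs only at the corners, so both sides are open to fingers within 28 mm of the middle. A base lying home has its underside here and stands 20 mm above the walls.
- jig: The drilling jig, fixed: plywood bed 150 x 104 x 20 mm with aluminium lugs round the pocket. Origin on the table right below point jig_seat, same axes; the bed spans x -63 to +87 mm. The lever's upright pivot, a 24 mm steel boss, stands at x +66 mm, y 0. The jig may stand left or right of the tray.
- lever (a joint): Angle (rad) of the red lever, swinging level on the pivot. 0 = shut at its stop: points along the pocket's -x, over the base. Grows to 1.7 as it opens, handle going from -x to the pocket's -y (counter-clockwise from above). Arm 18 mm wide, 34 to 44 mm above the pocket floor, 2 mm over a base; clear of it from 1.0. Stays where left; friction under 1 N at the handle. Starts 0 to 0.25.
- lever_grip (a point): Grip point of the lever's handle: a black upright post, 16 mm in diameter, 100 mm from the pivot axis, standing 42 mm tall on the arm's free end; this point is on its axis, 24 mm above the arm's top and 18 mm below the post's top, 88 mm above the table.
- tray_in (a point): Centre of the inner floor (4 mm above the table) of the blue kit tray, fixed to the table; x and y along its sides, z up. Inside 170 x 170 mm, walls 4 mm thick, rim 14 mm above the inner floor. Room for one base and four feet side by side.
- mat: Black rubber mat, fixed, 190 (x) x 270 (y) x 3 mm, origin at the centre of its underside, where the feet start, in two columns about 100 mm apart in the mat's x, and about 67 mm apart in its y. May lie left or right of the tray.
- tape: Bystander: yellow tape measure 70 x 42 x 62 mm, loose; origin at the centre of its underside.
- offcut: Bystander: notched wooden offcut, 102 x 50 x 55 mm, loose; origin at its underside.
- foot1: Furniture foot: beech disc 32 mm in diameter, 20 mm high, 18 g, with a black rubber lower rim; origin at the centre of its underside, z up along its axis. Five to seven such feet are present (None if absent).
- foot2: Furniture foot: beech disc 32 mm in diameter, 20 mm high, 18 g, with a black rubber lower rim; origin at the centre of its underside, z up along its axis. Five to seven such feet are present (None if absent).
- foot3: Furniture foot: beech disc 32 mm in diameter, 20 mm high, 18 g, with a black rubber lower rim; origin at the centre of its underside, z up along its axis. Five to seven such feet are present (None if absent).
- foot4: Furniture foot: beech disc 32 mm in diameter, 20 mm high, 18 g, with a black rubber lower rim; origin at the centre of its underside, z up along its axis. Five to seven such feet are present (None if absent).
- foot5: Furniture foot: beech disc 32 mm in diameter, 20 mm high, 18 g, with a black rubber lower rim; origin at the centre of its underside, z up along its axis. Five to seven such feet are present (None if absent).
- foot6: Furniture foot: beech disc 32 mm in diameter, 20 mm high, 18 g, with a black rubber lower rim; origin at the centre of its underside, z up along its axis. Five to seven such feet are present (None if absent).
- foot7: Furniture foot: beech disc 32 mm in diameter, 20 mm high, 18 g, with a black rubber lower rim; origin at the centre of its underside, z up along its axis. Five to seven such feet are present (None if absent).
Not all that is in view belongs to the job. What is shaped like the foot2 but pink or yellow is not meant.

How it is judged:
On the way, in this order (a step that is already met when the one before it is completed fails the run):
1. the lever is swung open, clear of the base (beyond 1.0 rad) (value of joint lever above 1 rad), for 0.1 s.
2. the drilled base lies flat in the tray (x of drilled in the frame of tray_in between -0.07 and 0.07 m and y of drilled in the frame of tray_in between -0.07 and 0.07 m and z of drilled in the frame of tray_in below 0.008 m and angle between drilled's own z axis and vertical below 0.15 rad), for 0.2 s.
3. the blank lies home in the jig, the lever still open (horizontal distance between blank and jig_seat below 0.005 m and z of blank in the frame of jig_seat below 0.004 m and angle between blank's own z axis and vertical below 0.1 rad and angle between the x axis of blank and the x axis of jig_seat, either way round below 0.12 rad and value of joint lever above 0.7 rad), for 0.2 s.
4. the lever is fully shut over the blank (horizontal distance between blank and jig_seat below 0.005 m and z of blank in the frame of jig_seat below 0.004 m and angle between blank's own z axis and vertical below 0.1 rad and angle between the x axis of blank and the x axis of jig_seat, either way round below 0.12 rad and value of joint lever below 0.1 rad), for 0.2 s.
At the end, for the whole second after the job is handed in: Drilled base flat on the tray floor (8 mm, 0.15 rad); blank home in the jig (within 5 mm of centre, 4 mm of floor, 0.12 rad); lever shut (below 0.1 rad); exactly four feet inside the tray at rest, every other foot over 101 mm from the tray's centre (all of step 2 and all of step 4 and linear speed of each of drilled, blank below 0.03 m/s and horizontal distance between any of foot1, foot2, foot3, foot4 and tray_in below 0.101 m and horizontal distance between any of foot1, foot2, foot3, foot5 and tray_in below 0.101 m and horizontal distance between any of foot1, foot2, foot3, foot6 and tray_in below 0.101 m and horizontal distance between any of foot1, foot2, foot3, foot7 and tray_in below 0.101 m and horizontal distance between any of foot1, foot2, foot4, foot5 and tray_in below 0.101 m and horizontal distance between any of foot1, foot2, foot4, foot6 and tray_in below 0.101 m and horizontal distance between any of foot1, foot2, foot4, foot7 and tray_in below 0.101 m and horizontal distance between any of foot1, foot2, foot5, foot6 and tray_in below 0.101 m and horizontal distance between any of foot1, foot2, foot5, foot7 and tray_in below 0.101 m and horizontal distance between any of foot1, foot2, foot6, foot7 and tray_in below 0.101 m and horizontal distance between any of foot1, foot3, foot4, foot5 and tray_in below 0.101 m and horizontal distance between any of foot1, foot3, foot4, foot6 and tray_in below 0.101 m and horizontal distance between any of foot1, foot3, foot4, foot7 and tray_in below 0.101 m and horizontal distance between any of foot1, foot3, foot5, foot6 and tray_in below 0.101 m and horizontal distance between any of foot1, foot3, foot5, foot7 and tray_in below 0.101 m and horizontal distance between any of foot1, foot3, foot6, foot7 and tray_in below 0.101 m and horizontal distance between any of foot1, foot4, foot5, foot6 and tray_in below 0.101 m and horizontal distance between any of foot1, foot4, foot5, foot7 and tray_in below 0.101 m and horizontal distance between any of foot1, foot4, foot6, foot7 and tray_in below 0.101 m and horizontal distance between any of foot1, foot5, foot6, foot7 and tray_in below 0.101 m and horizontal distance between any of foot2, foot3, foot4, foot5 and tray_in below 0.101 m and horizontal distance between any of foot2, foot3, foot4, foot6 and tray_in below 0.101 m and horizontal distance between any of foot2, foot3, foot4, foot7 and tray_in below 0.101 m and horizontal distance between any of foot2, foot3, foot5, foot6 and tray_in below 0.101 m and horizontal distance between any of foot2, foot3, foot5, foot7 and tray_in below 0.101 m and horizontal distance between any of foot2, foot3, foot6, foot7 and tray_in below 0.101 m and horizontal distance between any of foot2, foot4, foot5, foot6 and tray_in below 0.101 m and horizontal distance between any of foot2, foot4, foot5, foot7 and tray_in below 0.101 m and horizontal distance between any of foot2, foot4, foot6, foot7 and tray_in below 0.101 m and horizontal distance between any of foot2, foot5, foot6, foot7 and tray_in below 0.101 m and horizontal distance between any of foot3, foot4, foot5, foot6 and tray_in below 0.101 m and horizontal distance between any of foot3, foot4, foot5, foot7 and tray_in below 0.101 m and horizontal distance between any of foot3, foot4, foot6, foot7 and tray_in below 0.101 m and horizontal distance between any of foot3, foot5, foot6, foot7 and tray_in below 0.101 m and horizontal distance between any of foot4, foot5, foot6, foot7 and tray_in below 0.101 m and ((horizontal distance between each of foot1, foot2, foot3 and tray_in above 0.101 m or horizontal distance between each of foot1, foot2, foot4 and tray_in above 0.101 m or horizontal distance between each of foot1, foot2, foot5 and tray_in above 0.101 m or horizontal distance between each of foot1, foot2, foot6 and tray_in above 0.101 m or horizontal distance between each of foot1, foot2, foot7 and tray_in above 0.101 m or horizontal distance between each of foot1, foot3, foot4 and tray_in above 0.101 m or horizontal distance between each of foot1, foot3, foot5 and tray_in above 0.101 m or horizontal distance between each of foot1, foot3, foot6 and tray_in above 0.101 m or horizontal distance between each of foot1, foot3, foot7 and tray_in above 0.101 m or horizontal distance between each of foot1, foot4, foot5 and tray_in above 0.101 m or horizontal distance between each of foot1, foot4, foot6 and tray_in above 0.101 m or horizontal distance between each of foot1, foot4, foot7 and tray_in above 0.101 m or horizontal distance between each of foot1, foot5, foot6 and tray_in above 0.101 m or horizontal distance between each of foot1, foot5, foot7 and tray_in above 0.101 m or horizontal distance between each of foot1, foot6, foot7 and tray_in above 0.101 m or horizontal distance between each of foot2, foot3, foot4 and tray_in above 0.101 m or horizontal distance between each of foot2, foot3, foot5 and tray_in above 0.101 m or horizontal distance between each of foot2, foot3, foot6 and tray_in above 0.101 m or horizontal distance between each of foot2, foot3, foot7 and tray_in above 0.101 m or horizontal distance between each of foot2, foot4, foot5 and tray_in above 0.101 m) or (horizontal distance between each of foot2, foot4, foot6 and tray_in above 0.101 m or horizontal distance between each of foot2, foot4, foot7 and tray_in above 0.101 m or horizontal distance between each of foot2, foot5, foot6 and tray_in above 0.101 m or horizontal distance between each of foot2, foot5, foot7 and tray_in above 0.101 m or horizontal distance between each of foot2, foot6, foot7 and tray_in above 0.101 m or horizontal distance between each of foot3, foot4, foot5 and tray_in above 0.101 m or horizontal distance between each of foot3, foot4, foot6 and tray_in above 0.101 m or horizontal distance between each of foot3, foot4, foot7 and tray_in above 0.101 m or horizontal distance between each of foot3, foot5, foot6 and tray_in above 0.101 m or horizontal distance between each of foot3, foot5, foot7 and tray_in above 0.101 m or horizontal distance between each of foot3, foot6, foot7 and tray_in above 0.101 m or horizontal distance between each of foot4, foot5, foot6 and tray_in above 0.101 m or horizontal distance between each of foot4, foot5, foot7 and tray_in above 0.101 m or horizontal distance between each of foot4, foot6, foot7 and tray_in above 0.101 m or horizontal distance between each of foot5, foot6, foot7 and tray_in above 0.101 m)) and ((x of foot1 in the frame of tray_in between -0.08 and 0.08 m and y of foot1 in the frame of tray_in between -0.08 and 0.08 m and z of foot1 in the frame of tray_in below 0.06 m and linear speed of foot1 below 0.03 m/s) or horizontal distance between foot1 and tray_in above 0.101 m) and ((x of foot2 in the frame of tray_in between -0.08 and 0.08 m and y of foot2 in the frame of tray_in between -0.08 and 0.08 m and z of foot2 in the frame of tray_in below 0.06 m and linear speed of foot2 below 0.03 m/s) or horizontal distance between foot2 and tray_in above 0.101 m) and ((x of foot3 in the frame of tray_in between -0.08 and 0.08 m and y of foot3 in the frame of tray_in between -0.08 and 0.08 m and z of foot3 in the frame of tray_in below 0.06 m and linear speed of foot3 below 0.03 m/s) or horizontal distance between foot3 and tray_in above 0.101 m) and ((x of foot4 in the frame of tray_in between -0.08 and 0.08 m and y of foot4 in the frame of tray_in between -0.08 and 0.08 m and z of foot4 in the frame of tray_in below 0.06 m and linear speed of foot4 below 0.03 m/s) or horizontal distance between foot4 and tray_in above 0.101 m) and ((x of foot5 in the frame of tray_in between -0.08 and 0.08 m and y of foot5 in the frame of tray_in between -0.08 and 0.08 m and z of foot5 in the frame of tray_in below 0.06 m and linear speed of foot5 below 0.03 m/s) or horizontal distance between foot5 and tray_in above 0.101 m) and ((x of foot6 in the frame of tray_in between -0.08 and 0.08 m and y of foot6 in the frame of tray_in between -0.08 and 0.08 m and z of foot6 in the frame of tray_in below 0.06 m and linear speed of foot6 below 0.03 m/s) or horizontal distance between foot6 and tray_in above 0.101 m) and ((x of foot7 in the frame of tray_in between -0.08 and 0.08 m and y of foot7 in the frame of tray_in between -0.08 and 0.08 m and z of foot7 in the frame of tray_in below 0.06 m and linear speed of foot7 below 0.03 m/s) or horizontal distance between foot7 and tray_in above 0.101 m)); the robot touches nothing.
It fails at once if the tape measure is disturbed (moved more than 25 mm) (distance of tape from where it was at the start of the episode above 0.025 m).
It fails at once if the offcut is disturbed (moved more than 25 mm) (distance of offcut from where it was at the start of the episode above 0.025 m).
Of foot1, foot2, foot3, foot4, foot5, foot6, foot7 only 5 to 7 are there at a start; the rules pass over those that are not, and their reading is None.
At some moment in a run one of foot1, foot2, foot3, foot4, foot5, foot6, foot7 may be knocked a few centimetres aside while the robot is not near it.
Once in a run the grip may slacken for a moment while it holds something.
It also fails if it takes over 210 s, if anything falls off the work surface, if the arm or the gripper's body presses on something with over 40 N, if the wrist force passes 120 N, or if a joint passes its speed limit or range.

## Robot

A 6-joint arm with a two-finger parallel gripper is mounted at the origin on the work surface. World frame = base frame: x ahead of the robot, y to its left, z up, the work surface at z = 0. Lengths are in m, angles in rad, forces in N, time in s.
With the tool pointing down it reaches from about 0.35 to 0.975 m from the base axis. Payload 4.9 kg.
Tool frame: the origin (TCP) lies at the very end of the fingers, on their centre line; the grasp point (between the pads) lies 19 mm behind it; z points along the fingers, y is the line along which they close (so a half turn about z gives the same grasp; the last joint's range is limited). The gripper opens to 85 mm and grips with 20 to 120 N. Pads are 22 mm wide; open, the fingers measure 114 mm over their backs; the gripper's body (76 mm by 85 mm) begins 54 mm behind the grasp point. The pads swing forward as they close: fully open they stand 13 mm farther back than shut.
Start: joints at [-1.238, 0.053, 1.613, -0, 1.476, -0.119], TCP at [0.273, -0.562, 0.192] pointing down, gripper open.
Joint ranges: [-3.01, 3.01], [-1.01, 2.22], [0.06, 2.58], [-1.02, 4.17], [0.09, 2.62], [-3.14, 3.14]. Speed limits (rad/s): [2.57, 2.57, 3.14, 3.14, 3.14, 3.14].

## Interface

Orientations are given as a unit quaternion [w, x, y, z].
In Python, from plant import monitor, vision, manip gives the robot as it stands. The module is installed in compiled form; this text tells all that it offers.
- The arm moves only by the tool arm_command, never from a script. Its argument "rows" is a list of rows, each a list of 3 entries, a list of its own where there are three numbers: the finger opening in mm, from 0 to 85.4, then the shift along the world's x, y, z in units of 30 cm (1.0 is 30 cm), then the turn, a rotation vector about the world's x, y, z in units of pi/2 rad (1.0 is pi/2 rad). In form: [[claw, [x, y, z], [wx, wy, wz]], ...]. A call has 1 to 12 rows; each row is the pose to reach, as a shift and turn from the pose commanded when the call began; what a row does not reach only later rows make up. A row lasts 1/12 s, in which the tool goes at most 41.7 mm and 7.16 degrees, less where a joint would pass 70% of its speed; a pose out of reach is approached as far as the arm can. A call with a number of a shift or a turn outside -1 to 1 is refused whole. A call with a gripper value outside its range is refused whole. The fingers move at their own pace and stop on an object; the grip force is fixed at half the most. Time passes only in rows, so rows that repeat a pose let the fingers close. It gives the time, the measured TCP pose, the force, the opening and the grip force at its end, in the units of the state.
- monitor.state(): the state, without advancing time (a new reading comes with each control period).
- vision.grab_frame(name): name is "scene" or "top"; returns a dict with "color" (480x640x3 uint8, red, green, blue), "z_map" (480x640 float32, m along the optical axis (not along the pixel's ray), 0 where there is no reading), "mtx" (3x3 intrinsics, pixels), "R" (3x3) and "t" (3): a world point X has camera coordinates R X + t. Camera axes: x right, y down, z forward; pixel columns grow to the right and rows downward; lengths in m; the calibration is good to about 2 mm. A picture is of the moment at which its call begins.
- manip.job_done(): hands the job in; it is judged then, once.
The state is a dict: "time": time; "joint_pos": joint angles; "joint_vel": joint speeds; "joint_efforts": joint torques, N m; "tool_pos": TCP position; "tool_rot": TCP orientation; "contact_force": force on the tool from outside, world axes, zero at the start; "ft_torque": the same for the moment, N m; "gripper_width": opening from 0.0 (shut) to 1.0 (fully open); "grasp_force": force on a finger pad.
Only numpy, scipy, OpenCV 4.12 (cv2) and the standard library are available. Lean on these libraries where they do the work, as an engineer would, in place of code of your own. Each camera call takes 0.05 s, during which the arm holds its last target. There are 200 camera calls.

## Working session

There is one attempt and no reset: what is moved stays moved. The work goes in short steps, Python scripts to look and compute and a tool call to move; the robot and the scene stay as the last step left them, time stands still between calls to the robot, and variables do not carry over. Pictures are saved under pics/ and viewed, at most 14 in all, crops included, and the job is handed in when it is done.

Besides the shell and the picture viewer there is one more tool, called after ">>>" as name(argument=value, ...), one argument or row to a line, values as JSON. arm_command: Moves the arm, as the interface text tells. Shifts and turns lie within -1 to 1; 1 stands for 30 cm of shift or pi/2 rad of turn. Its arguments: {"type":"object","properties":{"rows":{"type":"array"}},"required":["rows"]}

```bash
mkdir -p pics; cat > h.py <<'E'
import numpy as np, cv2
from plant import monitor, vision, manip
def grab(n,save=None):
    f=vision.grab_frame(n)
    if save:
        cv2.imwrite('pics/%s.png'%save,f['color'][:,:,::-1]); np.savez('pics/%s.npz'%save,**{k:f[k] for k in('color','z_map','mtx','R','t')})
    return f
def load(n): return dict(np.load('pics/%s.npz'%n))
def cloud(f):
    z=f['z_map'];v,u=np.mgrid[:480,:640];K=f['mtx']
    P=np.stack([(u-K[0,2])/K[0,0]*z,(v-K[1,2])/K[1,1]*z,z],-1)
    W=(P-f['t'])@f['R']; W[z==0]=np.nan; return W
def px(f,u,v,h=None):
    """pixel -> world: on plane z=h, or by depth"""
    K=f['mtx'];d=np.array([(u-K[0,2])/K[0,0],(v-K[1,2])/K[1,1],1.])
    o=-f['R'].T@f['t'];r=f['R'].T@d
    if h is None: return o+r*np.nanmedian(f['z_map'][int(v)-1:int(v)+2,int(u)-1:int(u)+2])
    return o+r*(h-o[2])/r[2]
def proj(f,X):
    c=f['R']@np.asarray(X)+f['t'];p=f['mtx']@c;return p[:2]/p[2]
E
python3 - <<'E'
from h import *
s=monitor.state();print({k:np.round(v,3) for k,v in s.items()})
for n in('top','scene'):
    f=grab(n,n+'0');print(n,np.round(f['mtx'],1).tolist(),np.round(-f['R'].T@f['t'],3),np.round(f['R'],2).tolist())
E
```

```text
{'time': np.float64(0.0), 'joint_pos': array([-1.238,  0.053,  1.614,  0.   ,  1.476, -0.119]), 'joint_vel': array([-0.001,  0.   ,  0.   , -0.   ,  0.   ,  0.   ]), 'joint_efforts': array([ 0.0000e+00, -3.9367e+01, -3.7018e+01, -0.0000e+00,  7.0000e-03,
        0.0000e+00]), 'tool_pos': array([ 0.273, -0.562,  0.191]), 'tool_rot': array([-0.001,  0.975,  0.224, -0.   ]), 'contact_force': array([ 0.249, -0.211, -0.651]), 'ft_torque': array([ 0.046, -0.011, -0.015]), 'grasp_force': np.float64(0.0), 'gripper_width': np.float64(0.998)}
top [[617.6, 0.0, 335.5], [0.0, 617.6, 232.5], [0.0, 0.0, 1.0]] [0.31  0.016 1.431] [[-0.01, -1.0, -0.0], [-0.99, 0.01, -0.15], [0.15, 0.0, -0.99]]
scene [[434.5, 0.0, 320.5], [0.0, 434.5, 240.1], [0.0, 0.0, 1.0]] [0.843 0.588 0.846] [[-0.88, 0.48, -0.0], [0.37, 0.66, -0.66], [-0.32, -0.58, -0.75]]
```

View pics/top0.png

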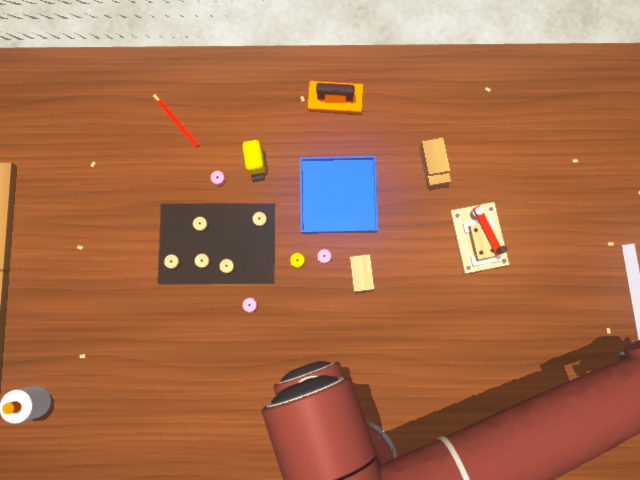

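View pics/scene0.png

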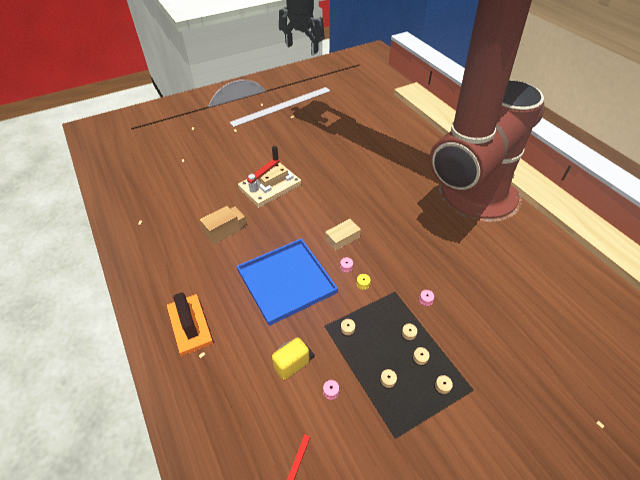

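Top view: five beech feet on the mat at (200,223), (259,218), (171,262), (202,260), (226,266). The pink discs (217,178), (324,256), (250,305) and the yellow one (297,260) are decoys. The jig is at (480,237), with its pivot at (479,213) and handle at (502,249). The blank is at (362,273) and the tray at (339,194). The tape (254,157) and offcut (436,162) have to be left alone. Next I'll enlarge these.

```bash
python3 - <<'E'
from h import *
t=load('top0');s=load('scene0')
def crop(f,u,v,w,h,k):
    return cv2.resize(f['color'][v:v+h,u:u+w],None,fx=k,fy=k,interpolation=cv2.INTER_CUBIC)
a=np.hstack([crop(t,440,195,80,60+20,5),crop(s,230,140,80,80,5)]) # 400x400 each
b=np.hstack([crop(t,340,245,80,40,5),crop(t,155,200,120,60,5)[:200,:400]])
cv2.imwrite('pics/c1.png',np.vstack([a,b])[:,:,::-1])
# feet by depth blobs
W=cloud(t);hsv=cv2.cvtColor(t['color'],cv2.COLOR_RGB2HSV)
def blobs(m,lo,hi=1e9):
    n,l,st,c=cv2.connectedComponentsWithStats(m.astype(np.uint8))
    for i in range(1,n):
        if lo<st[i,4]<hi:
            p=W[l==i];print(np.round(c[i],1),st[i,4],'med',np.round(np.nanmedian(p,0),4),'ctr20mm',np.round(px(t,*c[i],h=.023),4))
            if st[i,4]>300: print(cv2.minAreaRect(np.nan_to_num(p[:,:2]*1000).astype(np.float32)))
x0=(W[:,:,2]>0.012)&(W[:,:,2]<.034);x0[:,280:]=0;x0[:,:150]=0;x0[:205]=0;x0[290:]=0
print('feet');blobs(x0,40)
m=(W[:,:,2]>.022)&(W[:,:,2]<.045);m[:, :345]=0;m[:,380:]=0;m[:245]=0;m[300:]=0
print('blank');blobs(m,100)
m=(hsv[:,:,0]>95)&(hsv[:,:,0]<125)&(hsv[:,:,1]>120);m[:,:290]=0;m[:,390:]=0;m[:150]=0;m[240:]=0
print('tray');blobs(m,300)
E
```

```text
feet
[259.2 218.5] 152 med [0.5601 0.1986 0.0218] ctr20mm [0.5603 0.1981 0.023 ]
[199.6 223.3] 156 med [0.5499 0.3359 0.0218] ctr20mm [0.5498 0.3359 0.023 ]
[171.3 261.1] 160 med [0.4626 0.399  0.0223] ctr20mm [0.4624 0.3985 0.023 ]
[201.8 260.3] 157 med [0.4644 0.3288 0.0221] ctr20mm [0.4638 0.3286 0.023 ]
[226.4 265.6] 158 med [0.4507 0.2724 0.0219] ctr20mm [0.4513 0.2719 0.023 ]
blank
[361.5 272.7] 716 med [ 0.4319 -0.037   0.0313] ctr20mm [ 0.4331 -0.0374  0.023 ]
((432.9701232910156, -37.06922149658203), (80.35316467285156, 46.08496856689453), 6.2186279296875)
tray
[338. 194.] 5705 med [0.6215 0.0152 0.0037] ctr20mm [0.617  0.0151 0.023 ]
((355.0536804199219, 8.342475891113281), (710.3026733398438, 179.42349243164062), 1.2652689218521118)
```

View pics/c1.png

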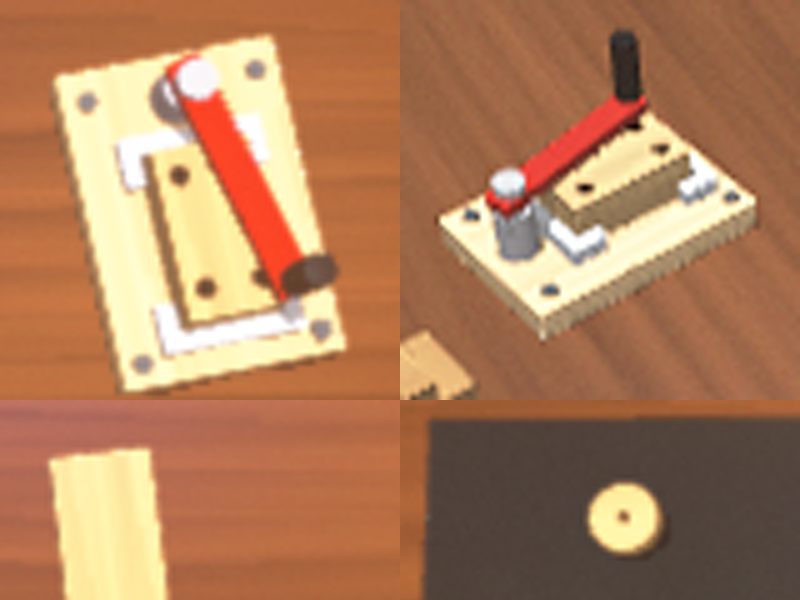

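```bash
python3 - <<'E'
from h import *
from scipy.optimize import minimize
t=load('top0');s=load('scene0')
# jig from corner pixels, both views
C=[px(t,u,v,h=.02)[:2] for u,v in[(451,210.6),(494.4,202.4),(509,264.6),(465.4,273)]]
S=[px(s,u,v,h=.02)[:2] for u,v in[(230+440/5-80,140+220/5),(230+(545-400)/5,140+318/5),(230+355/5,140+195/5)]]
print('top corners',np.round(C,4).tolist());print('scene corners',np.round(S,4).tolist())
C=np.array(C);xa=((C[0]+C[1])-(C[2]+C[3]))/2;ya=((C[0]+C[3])-(C[1]+C[2]))/2
print(np.linalg.norm(xa),np.linalg.norm(ya),np.degrees(np.arctan2(xa[1],xa[0])),np.degrees(np.arctan2(-ya[0],ya[1])))
th=np.arctan2(xa[1],xa[0]);c=C.mean(0);e=np.array([np.cos(th),np.sin(th)]);print('seat from bed',c-.012*e,'pivot',c+.054*e)
W=cloud(t);r=W[195:280,440:520];z=r[:,:,2]
print('heights',np.histogram(z,bins=np.arange(0,.12,.005)))
m=(z>.046)&(z<.058);p=r[m][:,:2];print('base',m.sum(),cv2.minAreaRect((p*1000).astype(np.float32)))
m=(z>.085);p=r[m];print('post top',m.sum(),np.median(p,0))
m=(z>.06)&(z<.07);p=r[m];print('arm/boss',m.sum())
print('handle top',px(t,504,248.6,h=.106),'pivot top',px(t,480,211,h=.07))
print('scene handle top',px(s,230+(623-400)/5,140+35/5,h=.106))
# base lug extents: white
# scene blobs for check: feet, blank
Ws=cloud(s)
m=(Ws[:,:,2]>.026)&(Ws[:,:,2]<.045)&(abs(Ws[:,:,0]-.433)<.06)&(abs(Ws[:,:,1]+.037)<.05)
print('blank scene',m.sum(),np.nanmedian(Ws[m],0),cv2.minAreaRect((Ws[m][:,:2]*1000).astype(np.float32)))
for x,y in[(.56,.1985),(.55,.336),(.4625,.399),(.464,.3287),(.451,.272)]:
    m=(Ws[:,:,2]>.018)&(Ws[:,:,2]<.03)&(np.hypot(Ws[:,:,0]-x,Ws[:,:,1]-y)<.03);print('foot scene',m.sum(),np.round(np.nanmean(Ws[m],0),4))
hsv=cv2.cvtColor(t['color'],cv2.COLOR_RGB2HSV);m=(hsv[:,:,0]>95)&(hsv[:,:,0]<125)&(hsv[:,:,1]>120)
m[:,:290]=0;m[:,390:]=0;m[:150]=0;m[240:]=0
v,u=np.nonzero(m);P=np.array([px(t,a,b,h=.018)[:2] for a,b in zip(u,v)]);print('tray rim',cv2.minAreaRect((P*1000).astype(np.float32)))
m&=(abs(W[:,:,2]-.004)<.003);m[:,:305]=0;print('floor',cv2.minAreaRect((W[m][:,:2]*1000).astype(np.float32)))
for n,x,y in(('tape',.71,.2),('offcut',.71,-.2)):
    m=(W[:,:,2]>.02)&(abs(W[:,:,0]-x)<.08)&(abs(W[:,:,1]-y)<.07);print(n,W[m].min(0),W[m].max(0))
E
```

```text
top corners [[0.5766, -0.247], [0.5954, -0.3486], [0.45, -0.3755], [0.4313, -0.275]]
scene corners [[0.5983, -0.3437], [0.5782, -0.2412], [0.4316, -0.2758]]
0.14795789027331363 0.10274876195321322 10.695332979756328 10.500149825495876
seat from bed [ 0.50153407 -0.31373766] pivot [ 0.56638751 -0.30148895]
heights (array([1357,  128,  167,  767,  591,  156,  147,   56,   32,  195,  302,
        103,  225,  109,   24,    5,    5,    4,    4,    6,   21,   21,
          0]), array([0.   , 0.005, 0.01 , 0.015, 0.02 , 0.025, 0.03 , 0.035, 0.04 ,
       0.045, 0.05 , 0.055, 0.06 , 0.065, 0.07 , 0.075, 0.08 , 0.085,
       0.09 , 0.095, 0.1  , 0.105, 0.11 , 0.115]))
base 543 ((519.0007934570312, -308.3865966796875), (112.38509368896484, 48.11697006225586), 11.487013816833496)
post top 56 [ 0.47543978 -0.34006523  0.10433465]
arm/boss 334
handle top [ 0.4761687  -0.34250509  0.106     ] pivot top [ 0.5658576  -0.30254375  0.07      ]
scene handle top [ 0.47696772 -0.34142313  0.106     ]
blank scene 444 [ 0.4358258  -0.03615713  0.03013748] ((435.0314025878906, -36.99956512451172), (81.60759735107422, 48.794334411621094), 6.608386039733887)
foot scene 151 [0.5637 0.1989 0.0214]
foot scene 199 [0.5531 0.3368 0.0214]
foot scene 206 [0.4655 0.3997 0.0215]
foot scene 178 [0.4671 0.3296 0.0216]
foot scene 157 [0.4545 0.2726 0.0216]
tray rim ((619.0585327148438, 14.999534606933594), (179.43316650390625, 177.8468017578125), 0.8788906931877136)
floor ((619.3045043945312, 9.534187316894531), (176.45260620117188, 168.35943603515625), 0.5315635800361633)
tape [0.66620625 0.18668529 0.02034605] [0.74093302 0.23609752 0.07010112]
offcut [ 0.63400709 -0.24349442  0.02020561] [ 0.74206662 -0.17841496  0.0654162 ]
```

Jig: seat (0.5015,-0.3137), angle about 10.6°, pivot (0.566,-0.3015), handle (0.476,-0.341), so the lever is at about 0.23 rad. The 293.7° tangent there is close to the tool's current closing line (296°), so I'll cage the post directly.

>>> arm_command(
  rows=[
    [40, [0.68, 0.735, 0.03], [0, 0, 0]],
    [40, [0.68, 0.735, 0.03], [0, 0, 0]],
    [40, [0.68, 0.735, 0.03], [0, 0, 0]],
    [40, [0.68, 0.735, 0.03], [0, 0, 0]],
    [40, [0.68, 0.735, 0.03], [0, 0, 0]],
    [40, [0.68, 0.735, 0.03], [0, 0, 0]],
    [40, [0.68, 0.735, 0.03], [0, 0, 0]],
    [40, [0.68, 0.735, 0.03], [0, 0, 0]],
    [40, [0.68, 0.735, 0.03], [0, 0, 0]],
    [40, [0.68, 0.735, -0.1], [0, 0, 0]],
    [40, [0.68, 0.735, -0.15], [0, 0, 0]],
    [40, [0.68, 0.735, -0.15], [0, 0, 0]],
  ],
)

```text
time: 1.1
tool_pos: [0.4733, -0.3406, 0.1412]
tool_rot: [-0.004, 0.975, 0.223, -0.003]
contact_force: [-0.6, -0.2, 0.2]
gripper_width: 0.469
grasp_force: 0.0
```

>>> arm_command(
  rows=[
    [40, [0, 0, -0.12], [0, 0, 0]],
    [40, [0, 0, -0.245], [0, 0, 0]],
    [40, [0, 0, -0.245], [0, 0, 0]],
    [26, [0, 0, -0.245], [0, 0, 0]],
    [26, [0, 0, -0.245], [0, 0, 0]],
    [26, [0, 0, -0.245], [0, 0, 0]],
  ],
)

```text
time: 1.6
tool_pos: [0.4784, -0.3438, 0.077]
tool_rot: [0.002, 0.975, 0.224, 0.001]
contact_force: [-0.0, 0.4, 1.3]
gripper_width: 0.31
grasp_force: 0.0
```

```bash
python3 - <<'E'
from h import *
s=monitor.state();print(np.round(s['tool_pos'],4),s['gripper_width'],s['contact_force'])
f=grab('scene','s1')
cv2.imwrite('pics/s1c.png',cv2.resize(f['color'][100:220,210:370],None,fx=4,fy=4)[:,:,::-1])
# arc of offsets
pv=np.array([.566,-.3015]);a0=np.radians(203.7)
for d in range(0,76,7):
    a=a0+np.radians(d);p=pv+.0985*np.array([np.cos(a),np.sin(a)]);t=np.array([-np.sin(a),np.cos(a)])
    q=p+.006*t*(d>0);print(d,np.round((q-np.array([.4765,-.341]))/.3,3),round(np.radians(d)/(np.pi/2),3))
E
```

```text
[ 0.4784 -0.3438  0.077 ] 0.30997399802072484 [-0.02197948  0.43332526  1.29500868]
0 [-0.002 -0.   ] 0.0
7 [ 0.026 -0.053] 0.078
14 [ 0.051 -0.085] 0.156
21 [ 0.079 -0.113] 0.233
28 [ 0.111 -0.138] 0.311
35 [ 0.145 -0.159] 0.389
42 [ 0.181 -0.176] 0.467
49 [ 0.22  -0.188] 0.544
56 [ 0.259 -0.195] 0.622
63 [ 0.299 -0.197] 0.7
70 [ 0.339 -0.195] 0.778
```

View pics/s1c.png

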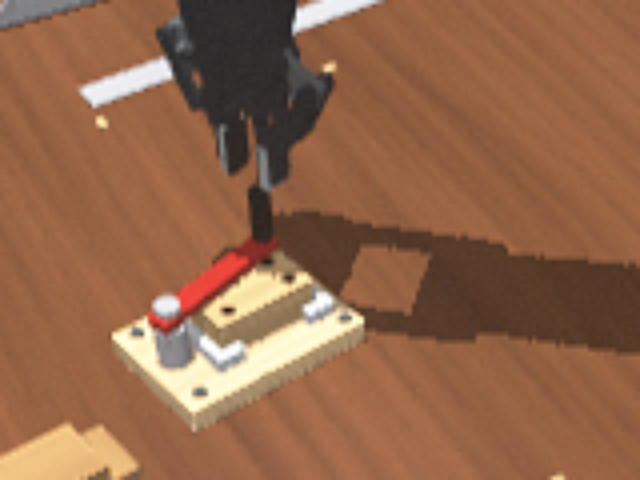

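The picture shows the fingertips just above the post, at crop (265,185). That doesn't match a TCP at z = 0.077, so I'll check it against a projection.

```bash
python3 - <<'E'
from h import *
f=grab('scene','s2');s=monitor.state();p=s['tool_pos'];print(s['time'],p)
print('tcp px',proj(f,p),'post top',proj(f,[.4765,-.341,.106]),'post base',proj(f,[.4765,-.341,.064]))
W=cloud(f);R=W[100:220,210:370]
q=R[(R[:,:,2]>.07)&(np.hypot(R[:,:,0]-p[0],R[:,:,1]-p[1])<.06)];print(len(q),np.histogram(q[:,2],bins=np.arange(.07,.3,.01)))
print(np.abs(f['color'].astype(int)-load('s1')['color']).sum())
cv2.imwrite('pics/s2c.png',cv2.resize(f['color'][100:220,210:370],None,fx=4,fy=4)[:,:,::-1])
E
```

```text
1.7 [ 0.4782707  -0.34333496  0.0765484 ]
tcp px [274.74277657 155.28403601] post top [274.81708192 147.03134849] post base [276.00907327 159.07891206]
1287 (array([ 14,  16,  19,  16,  14,  42,  49,  52,  41,  93,  79, 110, 101,
       104, 131,  92,  34,  67, 103,  91,  19,   0]), array([0.07, 0.08, 0.09, 0.1 , 0.11, 0.12, 0.13, 0.14, 0.15, 0.16, 0.17,
       0.18, 0.19, 0.2 , 0.21, 0.22, 0.23, 0.24, 0.25, 0.26, 0.27, 0.28,
       0.29]))
1646979
```

View pics/s2c.png

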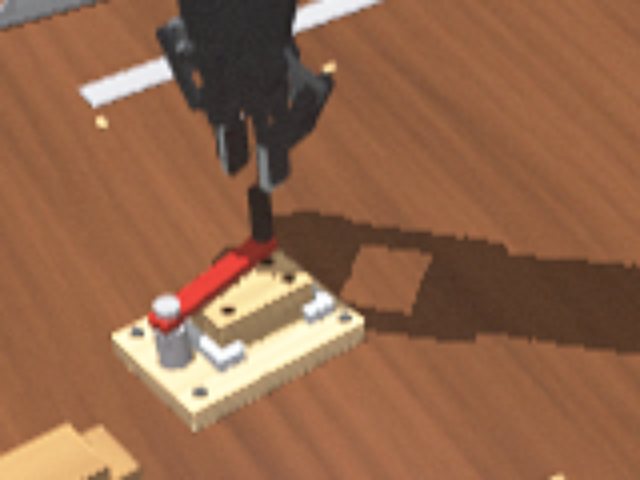

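```bash
python3 - <<'E'
from h import *
f=load('s2');W=cloud(f)
for u,v in[(277,145),(276,143),(268,141),(268,138),(275,150),(275,154)]: print(u,v,np.round(W[v,u],3))
for z in(.07,.08,.09,.1,.11,.12): print(z,proj(f,[.4693,-.3253,z]),proj(f,[.4873,-.3613,z]))
g=grab('top');W=cloud(g)
R=W[150:300,420:560].reshape(-1,3);q=R[(R[:,2]>.085)&(np.hypot(R[:,0]-.478,R[:,1]+.343)<.07)];print(np.round(q[q[:,2].argsort()][:10],3))
E
```

```text
277 145 [ 0.477 -0.322  0.125]
276 143 [ 0.48  -0.32   0.134]
268 141 [ 0.49  -0.354  0.122]
268 138 [ 0.489 -0.354  0.132]
275 150 [ 0.48  -0.332  0.103]
275 154 [ 0.48  -0.336  0.087]
0.07 [280.50961745 159.66514212] [269.40851528 154.65542355]
0.08 [280.25654051 156.83040071] [269.09089473 151.82462236]
0.09 [280.00032316 153.96048318] [268.76938104 148.95912353]
0.1 [279.74090658 151.05473068] [268.4439022  146.05828516]
0.11 [279.47823046 148.11246782] [268.1143844  143.12144946]
0.12 [279.21223299 145.13300214] [267.78075199 140.14794218]
[[ 0.44  -0.344  0.245]
 [ 0.44  -0.34   0.249]
 [ 0.463 -0.307  0.251]
 [ 0.461 -0.309  0.251]
 [ 0.439 -0.34   0.253]
 [ 0.441 -0.332  0.255]
 [ 0.462 -0.308  0.256]
 [ 0.441 -0.35   0.257]
 [ 0.441 -0.335  0.258]
 [ 0.443 -0.329  0.258]]
```

```bash
python3 - <<'E'
from h import *
f=load('scene0');W=cloud(f)
print(proj(f,[.273,-.562,.191]))
q=W[np.isfinite(W[:,:,2])&(np.hypot(W[:,:,0]-.273,W[:,:,1]+.562)<.09)&(W[:,:,2]>.1)];print(np.round(q[q[:,2].argsort()][:12],3))
f=grab('scene','s3');W=cloud(f);print(monitor.state()['tool_pos'])
q=W[np.isfinite(W[:,:,2])&(np.hypot(W[:,:,0]-.478,W[:,:,1]+.343)<.09)&(W[:,:,2]>.075)];q=q[q[:,2].argsort()];print(np.round(q[:80:4],3))
E
```

```text
[302.25123992  66.26240158]
[[ 0.254 -0.52   0.24 ]
 [ 0.297 -0.598  0.241]
 [ 0.251 -0.519  0.242]
 [ 0.287 -0.606  0.242]
 [ 0.254 -0.519  0.243]
 [ 0.302 -0.596  0.243]
 [ 0.263 -0.516  0.244]
 [ 0.294 -0.598  0.244]
 [ 0.261 -0.514  0.244]
 [ 0.284 -0.605  0.245]
 [ 0.292 -0.601  0.245]
 [ 0.298 -0.597  0.245]]
[ 0.47777667 -0.34267084  0.07547602]
[[ 0.485 -0.34   0.075]
 [ 0.481 -0.336  0.076]
 [ 0.484 -0.336  0.081]
 [ 0.485 -0.339  0.083]
 [ 0.481 -0.333  0.086]
 [ 0.476 -0.338  0.088]
 [ 0.484 -0.339  0.09 ]
 [ 0.486 -0.341  0.092]
 [ 0.473 -0.337  0.094]
 [ 0.472 -0.338  0.096]
 [ 0.481 -0.338  0.099]
 [ 0.486 -0.34   0.1  ]
 [ 0.477 -0.34   0.103]
 [ 0.479 -0.34   0.104]
 [ 0.48  -0.345  0.105]
 [ 0.47  -0.327  0.113]
 [ 0.492 -0.351  0.115]
 [ 0.484 -0.355  0.117]
 [ 0.482 -0.325  0.119]
 [ 0.479 -0.357  0.12 ]]
```

The visible fingertips stand about 35 mm above the reported TCP. I'll test this physically by closing: the fingers should stop on the 16 mm post if they really straddle it.

>>> arm_command(
  rows=[
    [0, [0, 0, 0], [0, 0, 0]],
    [0, [0, 0, 0], [0, 0, 0]],
    [0, [0, 0, 0], [0, 0, 0]],
    [0, [0, 0, 0], [0, 0, 0]],
    [0, [0, 0, 0], [0, 0, 0]],
  ],
)

```text
time: 2.22
tool_pos: [0.4768, -0.3417, 0.0733]
tool_rot: [-0.0, 0.975, 0.224, -0.0]
contact_force: [-0.9, -0.4, -0.2]
gripper_width: 0.001
grasp_force: 0.0
```

```bash
python3 - <<'E'
from h import *
f=grab('scene','s4');W=cloud(f);s=monitor.state();p=s['tool_pos'];print(p,s['gripper_width'],s['grasp_force'])
q=W[np.isfinite(W[:,:,2])&(np.hypot(W[:,:,0]-.478,W[:,:,1]+.343)<.09)&(W[:,:,2]>.075)];q=q[q[:,2].argsort()];print(np.round(q[:80:6],3))
E
```

```text
[ 0.47682618 -0.34166557  0.07330531] -0.00039931959793162644 0.0
[[ 0.486 -0.338  0.077]
 [ 0.474 -0.337  0.08 ]
 [ 0.485 -0.333  0.084]
 [ 0.485 -0.339  0.087]
 [ 0.482 -0.338  0.089]
 [ 0.482 -0.336  0.094]
 [ 0.484 -0.338  0.098]
 [ 0.48  -0.347  0.1  ]
 [ 0.476 -0.341  0.103]
 [ 0.474 -0.34   0.106]
 [ 0.486 -0.331  0.116]
 [ 0.489 -0.35   0.119]
 [ 0.466 -0.334  0.12 ]
 [ 0.49  -0.34   0.122]]
```

The fingers closed fully on nothing. So the true fingertips sit about 36 mm above the reported TCP (49 = 36 + 13 open at the start, about 37 shut now). I'll reopen, go 34 mm lower and close again to confirm.

>>> arm_command(
  rows=[
    [40, [0, 0, 0], [0, 0, 0]],
    [40, [0, 0, 0], [0, 0, 0]],
    [40, [0, 0, 0], [0, 0, 0]],
    [40, [0, 0, 0], [0, 0, 0]],
    [40, [0, 0, 0], [0, 0, 0]],
    [40, [0, 0, -0.06], [0, 0, 0]],
    [40, [0, 0, -0.113], [0, 0, 0]],
    [40, [0, 0, -0.113], [0, 0, 0]],
    [12, [0, 0, -0.113], [0, 0, 0]],
    [12, [0, 0, -0.113], [0, 0, 0]],
    [12, [0, 0, -0.113], [0, 0, 0]],
    [12, [0, 0, -0.113], [0, 0, 0]],
  ],
)

```text
time: 3.27
tool_pos: [0.4773, -0.3422, 0.0405]
tool_rot: [0.001, 0.975, 0.224, 0.0]
contact_force: [0.0, -0.5, -0.0]
gripper_width: 0.165
grasp_force: 58.6
```

Confirmed: force 58.6 N on the post. Now I'll loosen to a cage and follow the arc while turning counter-clockwise.

>>> arm_command(
  rows=[
    [24, [0.018, -0.037, 0], [0, 0, 0.078]],
    [24, [0.039, -0.072, 0], [0, 0, 0.156]],
    [24, [0.067, -0.103, 0], [0, 0, 0.233]],
    [24, [0.099, -0.13, 0], [0, 0, 0.311]],
    [24, [0.134, -0.153, 0], [0, 0, 0.389]],
    [24, [0.171, -0.171, 0], [0, 0, 0.467]],
    [24, [0.21, -0.184, 0], [0, 0, 0.544]],
    [24, [0.251, -0.192, 0], [0, 0, 0.622]],
    [24, [0.292, -0.195, 0], [0, 0, 0.7]],
    [24, [0.333, -0.194, 0], [0, 0, 0.778]],
    [24, [0.365, -0.19, 0], [0, 0, 0.8]],
    [24, [0.365, -0.19, 0], [0, 0, 0.8]],
  ],
)

```text
time: 4.27
tool_pos: [0.5882, -0.3989, 0.0404]
tool_rot: [0.001, 0.657, 0.754, 0.0]
contact_force: [-0.4, -0.1, 0.2]
gripper_width: 0.282
grasp_force: 0.0
```

>>> arm_command(
  rows=[
    [40, [0, 0, 0], [0, 0, 0]],
    [40, [0, 0, 0], [0, 0, 0]],
    [40, [0, 0, 0.13], [0, 0, 0]],
    [40, [0, 0, 0.27], [0, 0, 0]],
    [0, [-0.1, 0, 0.3], [0, 0, -0.08]],
    [0, [-0.25, -0.03, 0.3], [0, 0, -0.16]],
    [0, [-0.4, -0.05, 0.3], [0, 0, -0.24]],
    [0, [-0.56, -0.07, 0.3], [0, 0, -0.32]],
    [0, [-0.56, -0.07, 0.3], [0, 0, -0.4]],
    [0, [-0.56, -0.07, 0.2], [0, 0, -0.48]],
    [0, [-0.56, -0.07, 0.1], [0, 0, -0.56]],
    [0, [-0.56, -0.07, 0.0], [0, 0, -0.64]],
  ],
)

```text
time: 5.27
tool_pos: [0.4177, -0.4205, 0.0397]
tool_rot: [0.001, 0.939, 0.343, 0.0]
contact_force: [0.5, 0.1, -0.2]
gripper_width: -0.001
grasp_force: 0.0
```

>>> arm_command(
  rows=[
    [0, [0, 0, -0.08], [0, 0, -0.08]],
    [0, [0, 0, -0.14], [0, 0, -0.16]],
    [0, [0, 0, -0.18], [0, 0, -0.24]],
    [0, [0, 0, -0.2], [0, 0, -0.33]],
    [0, [0, 0, -0.2], [0, 0, -0.33]],
    [0, [0, 0, -0.2], [0, 0, -0.33]],
    [0, [0, 0, -0.21], [0, 0, -0.33]],
    [0, [0, 0, -0.22], [0, 0, -0.33]],
    [0, [0, 0, -0.225], [0, 0, -0.33]],
    [0, [0, 0, -0.225], [0, 0, -0.33]],
  ],
)

```text
time: 6.1
tool_pos: [0.4183, -0.4197, -0.0281]
tool_rot: [-0.0, 0.995, 0.095, -0.0]
contact_force: [-0.3, -0.2, 0.6]
gripper_width: -0.001
grasp_force: 0.0
```

```bash
python3 - <<'E'
from h import *
f=grab('scene','s5');W=cloud(f);s=monitor.state();p=s['tool_pos'];print(s['time'],p,s['tool_rot'],s['gripper_width'],s['contact_force'])
q=W[np.isfinite(W[:,:,2])&(np.hypot(W[:,:,0]-p[0],W[:,:,1]-p[1])<.03)&(W[:,:,2]>.005)];q=q[q[:,2].argsort()];print(np.round(q[:80:8],3))
g=grab('top','t5')
for n,x in(('s5',f),('t5',g)):
  W=cloud(x);d=np.hypot(W[:,:,0]-.5663,W[:,:,1]+.3015)
  m=(W[:,:,2]>.09)&(W[:,:,2]<.112)&(d<.13)&(d>.07);q=W[m];c=np.median(q,0);print(n,len(q),c,'lever',np.degrees(np.arctan2(c[1]+.3015,c[0]-.5663))%360-190.6)
  m=(W[:,:,2]>.047)&(W[:,:,2]<.056)&(np.hypot(W[:,:,0]-.5015,W[:,:,1]+.3137)<.055);print('base',m.sum(),cv2.minAreaRect((W[m][:,:2]*1000).astype(np.float32)),np.median(W[m],0))
E
```

```text
6.15 [ 0.41833568 -0.41972715 -0.02797558] [-2.51308314e-05  9.95464405e-01  9.51347319e-02 -1.19263687e-05] -0.0011136177982918863 [0.08790999 0.41666057 0.54827601]
[[ 0.424 -0.413  0.009]
 [ 0.415 -0.408  0.017]
 [ 0.415 -0.408  0.021]
 [ 0.427 -0.41   0.024]
 [ 0.431 -0.423  0.029]
 [ 0.43  -0.417  0.032]
 [ 0.43  -0.425  0.034]
 [ 0.426 -0.411  0.038]
 [ 0.432 -0.419  0.043]
 [ 0.426 -0.41   0.046]]
s5 38 [ 0.5871589  -0.39674757  0.09963808] lever 91.75257258783361
base 302 ((504.2854919433594, -312.2207946777344), (82.29716491699219, 47.73017120361328), 12.845605850219727) [ 0.50489514 -0.31119744  0.04997268]
t5 52 [ 0.58300594 -0.39744594  0.10412696] lever 89.2772209476507
base 636 ((503.0517578125, -312.0945129394531), (80.04537963867188, 47.70556640625), 10.679230690002441) [ 0.50271926 -0.3121196   0.05114689]
```

The lever is open at about 1.57 rad, and the 36 mm tip offset is confirmed again (tip 0.008 at a reading of -0.028). The base is at (0.503,-0.312), angle 10.7°, so I'll go and grip it.

>>> arm_command(
  rows=[
    [65, [0, 0, 0.14], [0, 0, 0]],
    [65, [0.03, 0.04, 0.28], [0, 0, 0]],
    [65, [0.11, 0.14, 0.36], [0, 0, 0]],
    [65, [0.2, 0.25, 0.36], [0, 0, 0]],
    [65, [0.283, 0.359, 0.36], [0, 0, 0]],
    [65, [0.283, 0.359, 0.36], [0, 0, 0]],
    [65, [0.283, 0.359, 0.3], [0, 0, 0]],
    [65, [0.283, 0.359, 0.2], [0, 0, 0]],
    [65, [0.283, 0.359, 0.1], [0, 0, 0]],
    [65, [0.283, 0.359, 0.045], [0, 0, 0]],
    [65, [0.283, 0.359, 0.045], [0, 0, 0]],
    [65, [0.283, 0.359, 0.045], [0, 0, 0]],
  ],
)

```text
time: 7.2
tool_pos: [0.5024, -0.3116, -0.0155]
tool_rot: [-0.001, 0.995, 0.095, -0.001]
contact_force: [0.2, -0.6, -0.2]
gripper_width: 0.763
grasp_force: 0.0
```

>>> arm_command(
  rows=[
    [40, [0, 0, 0], [0, 0, 0]],
    [40, [0, 0, 0], [0, 0, 0]],
    [40, [0, 0, 0], [0, 0, 0]],
    [40, [0, 0, 0], [0, 0, 0]],
    [40, [0, 0, 0], [0, 0, 0]],
    [40, [0, 0, 0.02], [0, 0, 0]],
    [40, [0, 0, 0.06], [0, 0, 0]],
    [40, [0, 0, 0.1], [0, 0, 0]],
    [40, [0, 0, 0.2], [0, 0, 0]],
    [40, [0, 0, 0.3], [0, 0, 0]],
    [40, [0, 0, 0.3], [0, 0, 0]],
  ],
)

```text
time: 8.12
tool_pos: [0.5071, -0.3148, 0.0841]
tool_rot: [0.004, 0.995, 0.095, 0.004]
contact_force: [0.4, -0.6, 0.0]
gripper_width: 0.524
grasp_force: 63.3
```

>>> arm_command(
  rows=[
    [40, [0.04, 0.1, 0], [0, 0, -0.02]],
    [40, [0.09, 0.22, 0], [0, 0, -0.04]],
    [40, [0.14, 0.35, 0], [0, 0, -0.07]],
    [40, [0.19, 0.48, 0], [0, 0, -0.109]],
    [40, [0.245, 0.61, 0], [0, 0, -0.109]],
    [40, [0.3, 0.74, 0], [0, 0, -0.109]],
    [40, [0.35, 0.86, 0], [0, 0, -0.109]],
    [40, [0.388, 0.963, 0], [0, 0, -0.109]],
    [40, [0.388, 0.963, -0.05], [0, 0, -0.109]],
    [40, [0.388, 0.963, -0.12], [0, 0, -0.109]],
    [40, [0.388, 0.963, -0.2], [0, 0, -0.109]],
    [40, [0.388, 0.963, -0.25], [0, 0, -0.109]],
  ],
)

```text
time: 9.12
tool_pos: [0.6184, -0.0223, -0.0011]
tool_rot: [-0.0, 1.0, 0.01, -0.001]
contact_force: [-0.5, 0.4, -0.8]
gripper_width: 0.525
grasp_force: 63.3
```

```bash
python3 - <<'E'
from h import *
f=grab('scene','s6');s=monitor.state();p=s['tool_pos'];print(s['time'],p,s['tool_rot'],s['gripper_width'],s['grasp_force'],s['contact_force'])
cv2.imwrite('pics/s6c.png',cv2.resize(f['color'][170:370,200:500],None,fx=2,fy=2)[:,:,::-1])
E
```

```text
9.1667 [ 0.61593071 -0.02211579 -0.00432113] [-7.65521259e-04  9.99944862e-01  9.74547208e-03 -3.83562032e-03] 0.5245409726527053 63.29451084136963 [-2.69927936  0.95864118 -3.08213999]
```

View pics/s6c.png

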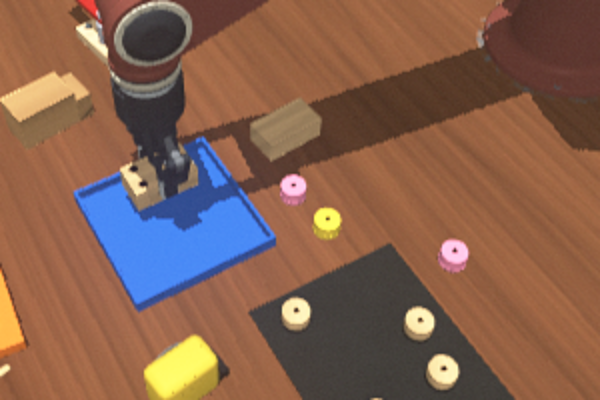

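The drilled base hangs level over the right part of the tray, at about crop (155,180). Lower it and release.

>>> arm_command(
  rows=[
    [40, [0, 0, -0.05], [0, 0, 0]],
    [40, [0, 0, -0.08], [0, 0, 0]],
    [40, [0, 0, -0.095], [0, 0, 0]],
    [40, [0, 0, -0.1], [0, 0, 0]],
    [40, [0, 0, -0.1], [0, 0, 0]],
    [56, [0, 0, -0.1], [0, 0, 0]],
    [56, [0, 0, -0.1], [0, 0, 0]],
    [56, [0, 0, -0.1], [0, 0, 0]],
    [56, [0, 0, -0.1], [0, 0, 0]],
    [56, [0, 0, 0.0], [0, 0, 0]],
    [56, [0, 0, 0.12], [0, 0, 0]],
    [56, [0, 0, 0.25], [0, 0, 0]],
  ],
)

```text
time: 10.17
tool_pos: [0.6178, -0.0229, 0.0746]
tool_rot: [-0.0, 1.0, 0.009, -0.002]
contact_force: [1.2, 0.1, 0.1]
gripper_width: 0.657
grasp_force: 0.0
```

```bash
python3 - <<'E'
from h import *
s=monitor.state();p=s['tool_pos'];print(s['time'],p,s['tool_rot'],s['gripper_width'])
f=grab('scene','s7');W=cloud(f);m=(W[:,:,2]>.03)&(W[:,:,2]<.043)&(abs(W[:,:,0]-.619)<.06)&(abs(W[:,:,1]+.023)<.05)
print('drilled',m.sum(),np.median(W[m],0),cv2.minAreaRect((W[m][:,:2]*1000).astype(np.float32)))
E
```

```text
10.1667 [ 0.61780555 -0.02293156  0.074623  ] [-3.88524668e-04  9.99953515e-01  9.37945707e-03 -2.20067958e-03] 0.6573186328208189
drilled 531 [ 0.62212636 -0.02159426  0.03432032] ((620.65673828125, -23.01630973815918), (80.82965850830078, 48.68639373779297), 0.7031092643737793)
```

The drilled base lies flat at (0.620,-0.023). Next is the blank.

>>> arm_command(
  rows=[
    [66, [-0.13, -0.01, 0], [0, 0, 0.03]],
    [66, [-0.26, -0.02, 0], [0, 0, 0.059]],
    [66, [-0.39, -0.03, 0], [0, 0, 0.059]],
    [66, [-0.52, -0.046, 0], [0, 0, 0.059]],
    [66, [-0.621, -0.046, 0], [0, 0, 0.059]],
    [66, [-0.621, -0.046, 0], [0, 0, 0.059]],
    [66, [-0.621, -0.046, -0.1], [0, 0, 0.059]],
    [66, [-0.621, -0.046, -0.2], [0, 0, 0.059]],
    [66, [-0.621, -0.046, -0.3], [0, 0, 0.059]],
    [66, [-0.621, -0.046, -0.35], [0, 0, 0.059]],
    [66, [-0.621, -0.046, -0.35], [0, 0, 0.059]],
    [66, [-0.621, -0.046, -0.35], [0, 0, 0.059]],
  ],
)

```text
time: 11.22
tool_pos: [0.433, -0.0368, -0.0299]
tool_rot: [-0.0, 0.998, 0.056, -0.001]
contact_force: [-0.5, 0.1, 0.8]
gripper_width: 0.779
grasp_force: 0.0
```

>>> arm_command(
  rows=[
    [40, [0, 0, 0], [0, 0, 0]],
    [40, [0, 0, 0], [0, 0, 0]],
    [40, [0, 0, 0], [0, 0, 0]],
    [40, [0, 0, 0], [0, 0, 0]],
    [40, [0, 0, 0], [0, 0, 0]],
    [40, [0, 0, 0.1], [0, 0, 0]],
    [40, [0, 0, 0.2], [0, 0, 0]],
    [40, [0, 0, 0.35], [0, 0, 0]],
    [40, [0, 0, 0.4], [0, 0, 0]],
    [40, [0, 0, 0.4], [0, 0, 0]],
    [40, [0, 0, 0.4], [0, 0, 0]],
  ],
)

```text
time: 12.13
tool_pos: [0.4343, -0.0372, 0.0919]
tool_rot: [0.001, 0.998, 0.056, 0.002]
contact_force: [-0.4, 0.2, -1.7]
gripper_width: 0.524
grasp_force: 63.0
```

```bash
python3 - <<'E'
from h import *
f=grab('scene','s8');s=monitor.state();p=s['tool_pos'];print(s['time'],p,s['tool_rot'],s['gripper_width'],s['grasp_force'])
g=grab('top','t8')
for n,x in(('s',f),('t',g)):
  W=cloud(x)
  q=W[(abs(W[:,:,0]-p[0])<.07)&(abs(W[:,:,1]-p[1])<.05)&(W[:,:,2]>.06)&(W[:,:,2]<.16)];print(n,np.histogram(q[:,2],bins=np.arange(.08,.17,.005)),)
  k=q[(q[:,2]>.145)];print(np.round(q.min(0),3),np.round(q.max(0),3))
# emptied jig from top
W=cloud(g);m=(W[:,:,2]>.026)&(W[:,:,2]<.037)&(np.hypot(W[:,:,0]-.5025,W[:,:,1]+.313)<.07);print('lugs',m.sum(),cv2.minAreaRect((W[m][:,:2]*1000).astype(np.float32)))
a=cv2.resize(g['color'][195:275,440:520],(480,480),interpolation=cv2.INTER_CUBIC);b=cv2.resize(f['color'][140:220,230:310],(320,320),interpolation=cv2.INTER_CUBIC);b=np.vstack([b,np.zeros((160,320,3),np.uint8)])
cv2.imwrite('pics/c8.png',np.hstack([a,b])[:,:,::-1])
E
```

```text
12.1833 [ 0.43284053 -0.03681754  0.08990503] [-9.47991957e-05  9.98444607e-01  5.57520921e-02 -2.48541352e-04] 0.5237429642330292 62.9936957359314
s (array([  0,   0,   0,   0,   0,   0,   0,  22,  56,  47,  39,  51,  46,
       235, 109,  28,   0]), array([0.08 , 0.085, 0.09 , 0.095, 0.1  , 0.105, 0.11 , 0.115, 0.12 ,
       0.125, 0.13 , 0.135, 0.14 , 0.145, 0.15 , 0.155, 0.16 , 0.165]))
[ 0.392 -0.074  0.117] [0.476 0.001 0.16 ]
t (array([  0,   0,   0,   0,   0,   0,   0,   2,   4,   2,   5,   5,  21,
       105,  38,   0,   0]), array([0.08 , 0.085, 0.09 , 0.095, 0.1  , 0.105, 0.11 , 0.115, 0.12 ,
       0.125, 0.13 , 0.135, 0.14 , 0.145, 0.15 , 0.155, 0.16 , 0.165]))
[ 0.389 -0.062  0.118] [ 0.418 -0.009  0.154]
lugs 333 ((506.3390197753906, -312.85638427734375), (127.04531860351562, 87.8111572265625), 8.02510929107666)
```

View pics/c8.png

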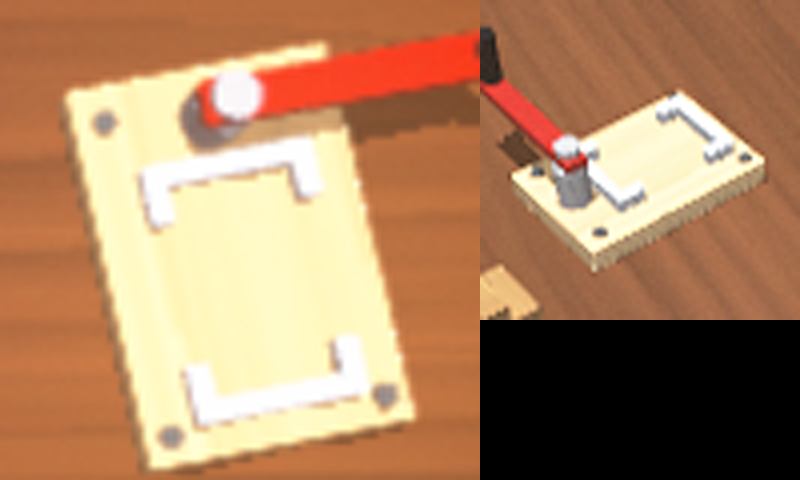

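The top crop shows an empty pocket, with outer lug corners at about (142,172), (313,137), (370,398), (200,426) and the lever well clear. I'll fit the pocket centre from the white lugs.

```bash
python3 - <<'E'
from h import *
t=load('t8');s=load('s8')
P=np.array([px(t,440+u/6,195+v/6,h=.032)[:2] for u,v in[(142,172),(313,137),(370,398),(200,426)]])
print('hand',P.mean(0),[np.linalg.norm(P[i]-P[i-1]) for i in range(4)])
for f,n,box in((t,'top',(440,520,195,275)),(s,'scene',(230,310,140,220))):
    u0,u1,v0,v1=box;hsv=cv2.cvtColor(f['color'],cv2.COLOR_RGB2HSV)
    m=np.zeros((480,640),bool);m[v0:v1,u0:u1]=(hsv[v0:v1,u0:u1,1]<55)&(hsv[v0:v1,u0:u1,2]>150)
    v,u=np.nonzero(m);Q=np.array([px(f,a,b,h=.032)[:2] for a,b in zip(u,v)])
    e=np.array([np.cos(.186),np.sin(.186)]);l=(Q-[.5025,-.313]);lx=l@e;ly=l@[-e[1],e[0]];k=(abs(lx)<.056)&(abs(ly)<.045)
    r=cv2.minAreaRect((Q[k]*1000).astype(np.float32));print(n,k.sum(),r,lx[k].min(),lx[k].max(),ly[k].min(),ly[k].max())
    # inner edges along lx at centre, from wall whites
    c=k&(abs(ly)<.015);xs=np.sort(lx[c]);print('end walls',xs[xs<0].min(),xs[xs<0].max(),xs[xs>0].min(),xs[xs>0].max())
E
```

```text
hand [ 0.50073528 -0.3146195 ] [np.float64(0.09931214395041224), np.float64(0.06724155704874449), np.float64(0.10198043790096285), np.float64(0.06557095893754869)]
top 550 ((500.8460693359375, -314.20880126953125), (110.90625, 86.38446044921875), 7.908524036407471) -0.05596541697551945 0.055572791610021786 -0.04172712476015087 0.044841543509019303
end walls -0.05596541697551945 -0.00058552800586339 0.001663704314990809 0.0509113689675793
scene 647 ((505.0495910644531, -311.6236267089844), (106.0628890991211, 88.5449447631836), 9.273866653442383) -0.05030137123402876 0.05596756354497197 -0.04425629018359665 0.04480847872601361
end walls -0.05030137123402876 -0.0003461749644204904 0.0005174182952140845 0.05596756354497197
```

```bash
cat > fit.py <<'E'
from h import *
from scipy.optimize import minimize
boxes=[(-50,-42,-33,33),(42,50,-33,33)]+[(x0,x1,y0,y1) for x0,x1 in((-50,-28),(28,50)) for y0,y1 in((-33,-25),(25,33))]
K=8
def mask(f,p,box,grow=0):
    u0,u1,v0,v1=box;m=np.zeros(((v1-v0)*K,(u1-u0)*K),np.uint8);c,s=np.cos(p[2]),np.sin(p[2])
    for x0,x1,y0,y1 in boxes:
        q=[]
        for x in(x0-grow,x1+grow):
            for y in(y0-grow,y1+grow):
                for z in(.020,.032):
                    X=[p[0]+(c*x-s*y)/1e3,p[1]+(s*x+c*y)/1e3,z];q.append((proj(f,X)-[u0-.5,v0-.5])*K)
        cv2.fillConvexPoly(m,cv2.convexHull(np.round(np.array(q)).astype(np.int32)),255)
    return cv2.resize(m,(u1-u0,v1-v0),interpolation=cv2.INTER_AREA)/255.
def fit(f,box,p0=(.5015,-.3135,.186)):
    u0,u1,v0,v1=box;h=cv2.cvtColor(f['color'],cv2.COLOR_RGB2HSV)[v0:v1,u0:u1]
    w=np.clip(1-h[:,:,1]/80.,0,1)*(h[:,:,2]>120)
    def cost(p):
        m=mask(f,p,box);r=mask(f,p,box,5);r=r-m*0>0.01
        a=m[r]-m[r].mean();b=w[r]-w[r].mean();return -(a@b)/np.sqrt((a@a)*(b@b))
    best=min((minimize(cost,[p0[0]+dx,p0[1]+dy,p0[2]],method='Nelder-Mead',options=dict(initial_simplex=[[p0[0]+dx,p0[1]+dy,p0[2]],[p0[0]+dx+.003,p0[1]+dy,p0[2]],[p0[0]+dx,p0[1]+dy+.003,p0[2]],[p0[0]+dx,p0[1]+dy,p0[2]+.03]],xatol=1e-5,fatol=1e-5)) for dx in(-.002,.002) for dy in(-.002,.002)),key=lambda r:r.fun)
    return best.x,best.fun
if __name__=='__main__':
    print('top',fit(load('t8'),(445,510,200,275)));print('scene',fit(load('s8'),(240,310,150,210)))
E
python3 fit.py
```

```text
top (array([ 0.50388698, -0.3144349 ,  0.18529732]), np.float64(-0.9472383012373904))
scene (array([ 0.50327381, -0.31696492,  0.18744148]), np.float64(-0.6827924721668559))
```

```bash
cat > fit2.py <<'E'
import fit; from fit import *
def boxfit(f,p0,z0,box,sel,dims=(40,23,32)):
    fit.boxes=[(-dims[0],dims[0],-dims[1],dims[1])];u0,u1,v0,v1=box
    h=cv2.cvtColor(f['color'],cv2.COLOR_RGB2HSV)[v0:v1,u0:u1];w=sel(h).astype(float)
    def m_(p):
        m=np.zeros(((v1-v0)*K,(u1-u0)*K),np.uint8);c,s=np.cos(p[2]),np.sin(p[2])
        q=[(proj(f,[p[0]+(c*x-s*y)/1e3,p[1]+(s*x+c*y)/1e3,z])-[u0-.5,v0-.5])*K for x in(-dims[0],dims[0]) for y in(-dims[1],dims[1]) for z in(z0,z0+dims[2]/1e3)]
        cv2.fillConvexPoly(m,cv2.convexHull(np.round(np.array(q)).astype(np.int32)),255)
        return cv2.resize(m,(u1-u0,v1-v0),interpolation=cv2.INTER_AREA)/255.
    cost=lambda p:((m_(p)-w)**2).sum()
    S=[list(p0)]+[[p0[j]+(d if i==j else 0) for j in range(3)] for i,d in enumerate((.004,.004,.05))]
    r=minimize(cost,p0,method='Nelder-Mead',options=dict(initial_simplex=S,xatol=1e-5,fatol=1e-3));return np.round(r.x,4),round(r.fun,1),w.sum()
if __name__=='__main__':
    notblue=lambda h:~((h[:,:,0]>90)&(h[:,:,0]<130)&(h[:,:,1]>60))
    for n in('t8','s8','s7'):
        f=load(n);u,v=proj(f,[.62,-.023,.02]);u,v=int(u),int(v)
        print('drilled',n,boxfit(f,(.62,-.023,.012),.004,(u-26,u+26,v-26,v+26),lambda h:(h[:,:,0]<40)))
    for n in('top0','scene0'):
        f=load(n);u,v=proj(f,[.433,-.037,.016]);u,v=int(u),int(v);b=(u-28,u+28,v-28,v+28)
        h=cv2.cvtColor(f['color'],cv2.COLOR_RGB2HSV)[v-28:v+28,u-28:u+28]
        print(h[28,28],h[28,2])
        print('blank',n,boxfit(f,(.433,-.037,.108),0,b,lambda h:(h[:,:,0]>12)&(h[:,:,0]<30)&(h[:,:,2]>120)))
E
python3 fit2.py
```

```text
drilled t8 (array([ 0.6217, -0.0223,  0.0121]), np.float64(210.8), np.float64(761.0))
drilled s8 (array([ 0.6197, -0.0255,  0.0073]), np.float64(545.5), np.float64(1226.0))
drilled s7 (array([ 0.62  , -0.025 , -0.0046]), np.float64(462.8), np.float64(1144.0))
[ 26  81 255] [  9 151 182]
blank top0 (array([ 0.4329, -0.0373,  0.1142]), np.float64(15.2), np.float64(746.0))
[ 23  83 250] [ 10 134 156]
blank scene0 (array([ 0.4338, -0.0394,  0.1204]), np.float64(12.4), np.float64(707.0))
```

Top fit: blank (0.4329,-0.0373) matches the tool to 0.3 mm. Blank to seat is about (+0.0705,-0.2775), turn +4.2°. Carry it there and hover just above the lugs.

>>> arm_command(
  rows=[
    [40, [0.02, -0.1, 0], [0, 0, 0.01]],
    [40, [0.05, -0.22, 0], [0, 0, 0.02]],
    [40, [0.085, -0.34, 0], [0, 0, 0.03]],
    [40, [0.12, -0.47, 0], [0, 0, 0.047]],
    [40, [0.155, -0.6, 0], [0, 0, 0.047]],
    [40, [0.185, -0.72, 0], [0, 0, 0.047]],
    [40, [0.215, -0.84, 0], [0, 0, 0.047]],
    [40, [0.235, -0.925, 0], [0, 0, 0.047]],
    [40, [0.235, -0.925, -0.08], [0, 0, 0.047]],
    [40, [0.235, -0.925, -0.18], [0, 0, 0.047]],
    [40, [0.235, -0.925, -0.26], [0, 0, 0.047]],
    [40, [0.235, -0.925, -0.27], [0, 0, 0.047]],
  ],
)

```text
time: 13.23
tool_pos: [0.4998, -0.3122, 0.0029]
tool_rot: [-0.003, 0.996, 0.092, -0.004]
contact_force: [-1.6, -0.2, 1.4]
gripper_width: 0.521
grasp_force: 63.6
```

>>> arm_command(
  rows=[
    [40, [0, 0, 0], [0, 0, 0]],
    [40, [0, 0, 0], [0, 0, 0]],
    [40, [0, 0, 0], [0, 0, 0]],
    [40, [0, 0, 0], [0, 0, 0]],
  ],
)

```text
time: 13.57
tool_pos: [0.5046, -0.3147, 0.0108]
tool_rot: [0.001, 0.996, 0.093, 0.001]
contact_force: [0.7, -0.5, -0.7]
gripper_width: 0.524
grasp_force: 63.3
```

```bash
python3 - <<'E'
from h import *
f=grab('scene','s9');s=monitor.state();p=s['tool_pos'];print(s['time'],p,s['tool_rot'],np.degrees(2*np.arctan2(s['tool_rot'][2],s['tool_rot'][1])),s['gripper_width'],s['grasp_force'],s['contact_force'])
cv2.imwrite('pics/s9c.png',cv2.resize(f['color'][125:215,220:340],None,fx=6,fy=6,interpolation=cv2.INTER_CUBIC)[:,:,::-1])
E
```

```text
13.6167 [ 0.50454753 -0.3147894   0.01080169] [6.52893208e-04 9.95695639e-01 9.26780955e-02 7.33521580e-04] 10.635394778016225 0.5248632494636591 63.34388494491577 [ 0.07155104  0.417919   -1.22862866]
```

View pics/s9c.png

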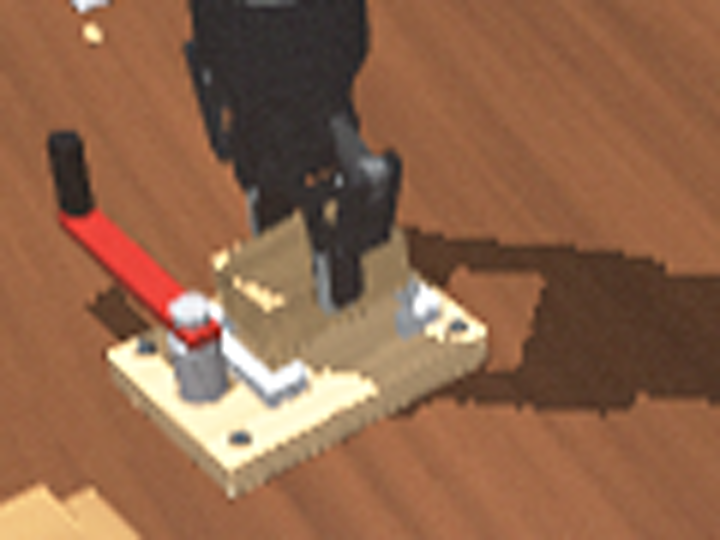

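The blank hovers just above the pocket between the lugs, its near end at crop (220,300) just inside the pivot-side wall. I'll lower it gently and watch the force.

>>> arm_command(
  rows=[
    [40, [-0.002, 0, -0.015], [0, 0, 0]],
    [40, [-0.002, 0, -0.025], [0, 0, 0]],
    [40, [-0.002, 0, -0.035], [0, 0, 0]],
    [40, [-0.002, 0, -0.045], [0, 0, 0]],
    [40, [-0.002, 0, -0.05], [0, 0, 0]],
    [40, [-0.002, 0, -0.05], [0, 0, 0]],
  ],
)

```text
time: 14.12
tool_pos: [0.5038, -0.3143, -0.0058]
tool_rot: [-0.0, 0.996, 0.093, 0.001]
contact_force: [3.4, 0.2, -2.5]
gripper_width: 0.526
grasp_force: 63.4
```

It's inside the lugs (underside about 0.024) with only a light side force. Lower it the rest of the way, release and rise.

>>> arm_command(
  rows=[
    [40, [0.002, 0, -0.008], [0, 0, 0]],
    [40, [0.002, 0, -0.014], [0, 0, 0]],
    [40, [0.002, 0, -0.016], [0, 0, 0]],
    [58, [0.002, 0, -0.016], [0, 0, 0]],
    [58, [0.002, 0, -0.016], [0, 0, 0]],
    [58, [0.002, 0, -0.016], [0, 0, 0]],
    [58, [0.002, 0, -0.016], [0, 0, 0]],
    [58, [0.002, 0, 0.06], [0, 0, 0]],
    [58, [0.002, 0, 0.18], [0, 0, 0]],
    [58, [0.002, 0, 0.3], [0, 0, 0]],
    [40, [0.002, 0, 0.4], [0, 0, 0]],
    [40, [0.002, 0, 0.4], [0, 0, 0]],
  ],
)

```text
time: 15.12
tool_pos: [0.5076, -0.3175, 0.1228]
tool_rot: [0.005, 0.996, 0.093, 0.005]
contact_force: [1.6, -0.8, 0.4]
gripper_width: 0.468
grasp_force: 0.0
```

```bash
python3 - <<'E'
from h import *
s=monitor.state();p=s['tool_pos'];print(s['time'],p,s['tool_rot'],s['gripper_width'],s['grasp_force'])
f=grab('scene','s10');W=cloud(f);R=W[140:220,230:320]
m=(R[:,:,2]>.044)&(R[:,:,2]<.06)&(np.hypot(R[:,:,0]-.503,R[:,:,1]+.314)<.055);q=R[m];q0=load('scene0')
A=np.c_[q[:,:2]-q[:,:2].mean(0),np.ones(len(q))];c=np.linalg.lstsq(A,q[:,2],rcond=None)[0];print('blank top',m.sum(),np.median(q,0),'tilt',c[:2],cv2.minAreaRect((q[:,:2]*1000).astype(np.float32)))
W=cloud(f);d=np.hypot(W[:,:,0]-.5663,W[:,:,1]+.3015);m=(W[:,:,2]>.09)&(W[:,:,2]<.112)&(d<.13)&(d>.07)&(W[:,:,0]>.54);print('post',m.sum(),np.median(W[m],0))
E
```

```text
15.1167 [ 0.5076051  -0.31752491  0.12275449] [0.00458159 0.99568382 0.09258532 0.00454902] 0.4679057281396754 0.0
blank top 340 [ 0.50488075 -0.31158672  0.04974339] tilt [-0.00205711 -0.01375074] ((503.5550537109375, -313.79144287109375), (81.56105041503906, 49.42420196533203), 11.404985427856445)
post 37 [ 0.5874408  -0.39516392  0.10106221]
```

The blank is home and level. Now to shut the lever: turn back, straddle the post at (0.586,-0.398), and sweep it closed.

>>> arm_command(
  rows=[
    [40, [0.05, -0.05, 0], [0, 0, 0.08]],
    [40, [0.1, -0.1, 0], [0, 0, 0.16]],
    [40, [0.15, -0.15, 0], [0, 0, 0.24]],
    [40, [0.2, -0.2, 0], [0, 0, 0.32]],
    [40, [0.25, -0.25, 0], [0, 0, 0.4]],
    [40, [0.275, -0.278, 0], [0, 0, 0.48]],
    [40, [0.275, -0.278, 0], [0, 0, 0.56]],
    [40, [0.275, -0.278, 0], [0, 0, 0.64]],
    [40, [0.275, -0.278, 0], [0, 0, 0.72]],
    [40, [0.275, -0.278, 0], [0, 0, 0.8]],
    [40, [0.275, -0.278, 0], [0, 0, 0.88]],
    [40, [0.275, -0.278, 0], [0, 0, 0.95]],
  ],
)

```text
time: 16.17
tool_pos: [0.5852, -0.397, 0.1116]
tool_rot: [-0.002, 0.666, 0.746, -0.0]
contact_force: [0.1, -0.3, -0.2]
gripper_width: 0.464
grasp_force: 0.0
```

>>> arm_command(
  rows=[
    [40, [0, 0, 0], [0, 0, 0.03]],
    [40, [0, 0, -0.05], [0, 0, 0.03]],
    [40, [0, 0, -0.1], [0, 0, 0.03]],
    [40, [0, 0, -0.15], [0, 0, 0.03]],
    [40, [0, 0, -0.2], [0, 0, 0.03]],
    [40, [0, 0, -0.245], [0, 0, 0.03]],
    [40, [0, 0, -0.245], [0, 0, 0.03]],
    [10, [0, 0, -0.245], [0, 0, 0.03]],
    [10, [0, 0, -0.245], [0, 0, 0.03]],
    [10, [0, 0, -0.245], [0, 0, 0.03]],
    [10, [0, 0, -0.245], [0, 0, 0.03]],
  ],
)

```text
time: 17.08
tool_pos: [0.5868, -0.3982, 0.0417]
tool_rot: [0.001, 0.651, 0.759, 0.0]
contact_force: [1.5, -0.1, -3.7]
gripper_width: 0.167
grasp_force: 58.7
```

```bash
python3 - <<'E'
from h import *
s=monitor.state();p=s['tool_pos'];print(s['time'],p)
pv=np.array([.5667,-.3020]);x,y=p[:2]-pv;a0=np.arctan2(y,x);print('r',np.hypot(x,y),'lever',a0%(2*np.pi)-3.3275)
L=a0%(2*np.pi)-3.3275
for d in np.arange(0,97,7.):
    a=a0-np.radians(d);q=pv+.1*np.array([np.cos(a),np.sin(a)]);print(d,np.round((q-p[:2])/.3,3),round(-d/90,3),round(L-np.radians(d),2))
E
```

```text
17.0833 [ 0.58675422 -0.39817666  0.04168127]
r 0.0982452136394204 lever 1.590457917770316
0.0 [ 0.001 -0.006] -0.0 1.59
7.0 [-0.039 -0.012] -0.078 1.47
14.0 [-0.08  -0.012] -0.156 1.35
21.0 [-0.12  -0.008] -0.233 1.22
28.0 [-0.16   0.001] -0.311 1.1
35.0 [-0.198  0.014] -0.389 0.98
42.0 [-0.235  0.033] -0.467 0.86
49.0 [-0.268  0.055] -0.544 0.74
56.0 [-0.299  0.082] -0.622 0.61
63.0 [-0.327  0.112] -0.7 0.49
70.0 [-0.35   0.145] -0.778 0.37
77.0 [-0.369  0.181] -0.856 0.25
84.0 [-0.384  0.219] -0.933 0.12
91.0 [-0.394  0.258] -1.011 0.0
```

>>> arm_command(
  rows=[
    [22, [-0.038, -0.008, 0], [0, 0, -0.078]],
    [22, [-0.079, -0.008, 0], [0, 0, -0.156]],
    [22, [-0.12, -0.004, 0], [0, 0, -0.233]],
    [22, [-0.16, 0.004, 0], [0, 0, -0.311]],
    [22, [-0.197, 0.017, 0], [0, 0, -0.389]],
    [22, [-0.233, 0.035, 0], [0, 0, -0.467]],
    [22, [-0.267, 0.057, 0], [0, 0, -0.544]],
    [22, [-0.298, 0.083, 0], [0, 0, -0.622]],
    [22, [-0.325, 0.113, 0], [0, 0, -0.7]],
    [22, [-0.348, 0.146, 0], [0, 0, -0.778]],
    [22, [-0.368, 0.182, 0], [0, 0, -0.856]],
    [22, [-0.383, 0.22, 0], [0, 0, -0.933]],
  ],
)

```text
time: 18.08
tool_pos: [0.4719, -0.3327, 0.0427]
tool_rot: [0.002, 0.992, 0.126, 0.001]
contact_force: [0.1, -1.2, -0.9]
gripper_width: 0.257
grasp_force: 0.4
```

>>> arm_command(
  rows=[
    [22, [-0.008, 0.025, 0], [0, 0, -0.05]],
    [22, [-0.012, 0.045, 0], [0, 0, -0.05]],
    [22, [-0.014, 0.055, 0], [0, 0, -0.05]],
    [22, [-0.014, 0.055, 0], [0, 0, -0.05]],
    [22, [-0.014, 0.055, 0], [0, 0, -0.05]],
  ],
)

```text
time: 18.5
tool_pos: [0.4681, -0.3175, 0.0425]
tool_rot: [0.003, 0.996, 0.091, 0.001]
contact_force: [-0.6, -4.2, 0.3]
gripper_width: 0.264
grasp_force: 2.2
```

```bash
python3 - <<'E'
from h import *
s=monitor.state();p=s['tool_pos'];print(s['time'],p,s['contact_force'],s['gripper_width'])
pv=np.array([.5667,-.3020]);x,y=p[:2]-pv;print('r',np.hypot(x,y),'tool as lever',np.arctan2(y,x)%(2*np.pi)-3.3275)
f=grab('scene','s11');cv2.imwrite('pics/s11c.png',cv2.resize(f['color'][120:210,220:340],None,fx=5,fy=5,interpolation=cv2.INTER_CUBIC)[:,:,::-1])
E
```

```text
18.5 [ 0.46812785 -0.31754552  0.04249143] [-0.64127435 -4.23047971  0.2821103 ] 0.26356586262994636
r 0.09979044507135593 tool as lever -0.02948862185069645
```

View pics/s11c.png

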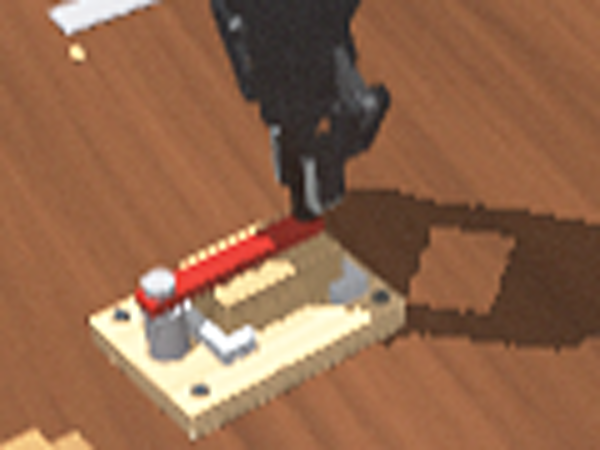

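The lever is at its stop (4 N reaction) and lies straight over the blank. Let go, rise and head for the feet: take E(0.451,0.272), D(0.464,0.329), B(0.550,0.336) and A(0.560,0.198), and leave C(0.462,0.399).

>>> arm_command(
  rows=[
    [40, [0, -0.005, 0], [0, 0, 0]],
    [40, [0, -0.008, 0], [0, 0, 0]],
    [40, [0, -0.008, 0], [0, 0, 0]],
    [44, [0, -0.008, 0], [0, 0, 0]],
    [44, [0, -0.008, 0.1], [0, 0, 0]],
    [44, [0, -0.008, 0.22], [0, 0, 0]],
    [44, [0, -0.008, 0.32], [0, 0, 0]],
    [44, [0, 0.1, 0.32], [0, 0, 0]],
    [44, [0, 0.24, 0.32], [0, 0, 0]],
    [44, [0, 0.38, 0.32], [0, 0, -0.04]],
    [44, [0, 0.52, 0.32], [0, 0, -0.08]],
    [44, [0, 0.65, 0.32], [0, 0, -0.105]],
  ],
)

```text
time: 19.55
tool_pos: [0.4667, -0.1183, 0.1369]
tool_rot: [-0.0, 1.0, 0.006, 0.0]
contact_force: [1.6, 0.5, -0.3]
gripper_width: 0.516
grasp_force: 0.0
```

>>> arm_command(
  rows=[
    [44, [0, 0.13, 0], [0, 0, 0]],
    [44, [0, 0.25, 0], [0, 0, 0]],
    [44, [0, 0.35, 0], [0, 0, 0]],
    [44, [0, 0.4, 0], [0, 0, 0]],
    [44, [0, 0.4, 0], [0, 0, 0]],
  ],
)

```text
time: 19.97
tool_pos: [0.4668, 0.0026, 0.1369]
tool_rot: [-0.001, 1.0, 0.01, -0.0]
contact_force: [-0.8, -0.7, 0.1]
gripper_width: 0.517
grasp_force: 0.0
```

```bash
cat >> h.py <<'E'
def look(cam='top'):
    s=monitor.state();print(round(s['time'],2),np.round(s['tool_pos'],4),'yaw',round(np.degrees(2*np.arctan2(s['tool_rot'][2],s['tool_rot'][1])),1),round(s['gripper_width']*85.4,1),round(s['grasp_force'],1))
    f=grab(cam);W=cloud(f);hsv=cv2.cvtColor(f['color'],cv2.COLOR_RGB2HSV);h=hsv[:,:,0].astype(int)
    m=(W[:,:,2]>.015)&(W[:,:,2]<.032)&(W[:,:,0]>.35)&(W[:,:,0]<.8)&(W[:,:,1]>-.08)&(W[:,:,1]<.55)&(h>14)&(h<27)&(hsv[:,:,1]<170)
    n,l,st,c=cv2.connectedComponentsWithStats(m.astype(np.uint8))
    for i in range(1,n):
        if st[i,4]>60: print(' blob',np.round(c[i]),st[i,4],np.round(px(f,*c[i],h=.023)[:2],4),np.round(np.median(W[l==i],0),3))
    return f
E
python3 - <<'E'
from h import *
f=look()
W=cloud(f);d=np.hypot(W[:,:,0]-.5663,W[:,:,1]+.3015);m=(W[:,:,2]>.09)&(W[:,:,2]<.112)&(d<.13)&(d>.07);c=np.median(W[m],0);print('post',m.sum(),c,'lever',np.arctan2(c[1]+.3015,c[0]-.5663)%(2*np.pi)-3.327)
E
```

```text
19.97 [0.4668 0.0026 0.1369] yaw 1.2 44.1 0.0
 blob [259. 218.] 110 [0.5617 0.1976] [0.563 0.198 0.022]
 blob [200. 223.] 122 [0.551  0.3361] [0.552 0.336 0.023]
 blob [172. 260.] 122 [0.4641 0.398 ] [0.465 0.398 0.022]
 blob [202. 260.] 120 [0.4651 0.3276] [0.466 0.328 0.022]
 blob [226. 265.] 113 [0.4532 0.2724] [0.455 0.273 0.022]
post 52 [ 0.46929644 -0.31768212  0.10333191] lever -0.020109661270407475
```

The lever reads shut and all five feet are unmoved. Fetch E.

>>> arm_command(
  rows=[
    [44, [-0.01, 0.13, 0], [0, 0, 0]],
    [44, [-0.02, 0.26, 0], [0, 0, 0]],
    [44, [-0.03, 0.39, 0], [0, 0, 0]],
    [44, [-0.04, 0.52, 0], [0, 0, 0]],
    [44, [-0.049, 0.65, 0], [0, 0, 0]],
    [44, [-0.049, 0.78, -0.08], [0, 0, 0]],
    [44, [-0.049, 0.898, -0.16], [0, 0, 0]],
    [44, [-0.049, 0.898, -0.28], [0, 0, 0]],
    [44, [-0.049, 0.898, -0.4], [0, 0, 0]],
    [44, [-0.049, 0.898, -0.5], [0, 0, 0]],
    [44, [-0.049, 0.898, -0.56], [0, 0, 0]],
    [44, [-0.049, 0.898, -0.56], [0, 0, 0]],
  ],
)

```text
time: 21.02
tool_pos: [0.4487, 0.2662, -0.0363]
tool_rot: [0.002, 1.0, 0.007, -0.005]
contact_force: [-0.6, -0.3, -0.9]
gripper_width: 0.515
grasp_force: 0.0
```

>>> arm_command(
  rows=[
    [44, [0, 0, 0], [0, 0, 0]],
    [25, [0, 0, 0], [0, 0, 0]],
    [25, [0, 0, 0], [0, 0, 0]],
    [25, [0, 0, 0], [0, 0, 0]],
    [25, [0, 0, 0], [0, 0, 0]],
    [25, [0, 0, 0.1], [0, 0, 0]],
    [25, [0, 0, 0.2], [0, 0, 0]],
    [25, [0, 0, 0.3], [0, 0, 0]],
    [25, [0, 0, 0.3], [0, 0, 0]],
  ],
)

```text
time: 21.77
tool_pos: [0.4575, 0.2712, 0.067]
tool_rot: [-0.003, 1.0, 0.008, 0.006]
contact_force: [0.7, -0.4, 0.9]
gripper_width: 0.346
grasp_force: 59.4
```

>>> arm_command(
  rows=[
    [25, [0.08, -0.08, 0], [0, 0, 0]],
    [25, [0.18, -0.17, 0], [0, 0, 0]],
    [25, [0.28, -0.265, 0], [0, 0, 0]],
    [25, [0.38, -0.36, 0], [0, 0, 0]],
    [25, [0.48, -0.455, 0], [0, 0, 0]],
    [25, [0.58, -0.55, 0], [0, 0, 0]],
    [25, [0.68, -0.64, 0], [0, 0, 0]],
    [25, [0.752, -0.713, 0], [0, 0, 0]],
    [25, [0.752, -0.713, -0.06], [0, 0, 0]],
    [25, [0.752, -0.713, -0.14], [0, 0, 0]],
    [25, [0.752, -0.713, -0.22], [0, 0, 0]],
    [25, [0.752, -0.713, -0.27], [0, 0, 0]],
  ],
)

```text
time: 22.77
tool_pos: [0.6768, 0.0549, -0.0247]
tool_rot: [-0.0, 1.0, 0.008, -0.001]
contact_force: [-0.7, 0.5, 0.2]
gripper_width: 0.349
grasp_force: 59.4
```

>>> arm_command(
  rows=[
    [25, [0, 0, -0.02], [0, 0, 0]],
    [25, [0, 0, -0.024], [0, 0, 0]],
    [25, [0, 0, -0.024], [0, 0, 0]],
    [42, [0, 0, -0.024], [0, 0, 0]],
    [42, [0, 0, -0.024], [0, 0, 0]],
    [42, [0, 0, -0.024], [0, 0, 0]],
    [42, [0, 0, 0.06], [0, 0, 0]],
    [42, [0, 0, 0.18], [0, 0, 0]],
    [44, [0, 0, 0.3], [0, 0, 0]],
    [44, [0, 0, 0.3], [0, 0, 0]],
  ],
)

```text
time: 23.6
tool_pos: [0.684, 0.0552, 0.0778]
tool_rot: [0.0, 1.0, 0.008, 0.007]
contact_force: [0.8, 0.7, 1.7]
gripper_width: 0.512
grasp_force: 0.0
```

```bash
python3 -c "
from h import *
look('top');look('scene')"
```

```text
23.6 [0.684  0.0552 0.0778] yaw 0.9 43.7 0.0
 blob [260. 218.] 101 [0.5623 0.1968] [0.564 0.197 0.022]
 blob [199. 222.] 113 [0.5518 0.3365] [0.553 0.337 0.022]
 blob [171. 260.] 117 [0.4639 0.3984] [0.465 0.399 0.021]
 blob [202. 260.] 110 [0.4655 0.3275] [0.467 0.327 0.022]
23.65 [0.6824 0.0552 0.0746] yaw 0.9 44.0 0.0
 blob [289. 268.] 78 [ 0.6054 -0.0017] [ 0.607 -0.001  0.024]
 blob [271. 299.] 140 [0.6797 0.0591] [0.679 0.059 0.022]
 blob [347. 326.] 138 [0.5659 0.2004] [0.566 0.2   0.021]
 blob [421. 355.] 164 [0.4691 0.3304] [0.468 0.329 0.021]
 blob [388. 378.] 176 [0.5554 0.3377] [0.555 0.337 0.022]
 blob [444. 384.] 193 [0.4676 0.4007] [0.467 0.401 0.022]
```

>>> arm_command(
  rows=[
    [44, [-0.08, 0.1, 0], [0, 0, 0]],
    [44, [-0.16, 0.2, 0], [0, 0, 0]],
    [44, [-0.24, 0.3, 0], [0, 0, 0]],
    [44, [-0.32, 0.4, 0], [0, 0, 0]],
    [44, [-0.4, 0.51, 0], [0, 0, 0]],
    [44, [-0.48, 0.61, 0], [0, 0, 0]],
    [44, [-0.56, 0.71, 0], [0, 0, 0]],
    [44, [-0.64, 0.81, 0], [0, 0, 0]],
    [44, [-0.715, 0.91, 0], [0, 0, 0]],
    [44, [-0.715, 0.91, -0.05], [0, 0, 0]],
    [44, [-0.715, 0.91, -0.12], [0, 0, 0]],
    [44, [-0.715, 0.91, -0.2], [0, 0, 0]],
  ],
)

```text
time: 24.7
tool_pos: [0.4628, 0.329, 0.0069]
tool_rot: [-0.0, 1.0, 0.009, 0.0]
contact_force: [0.0, 0.1, -0.5]
gripper_width: 0.515
grasp_force: 0.0
```

>>> arm_command(
  rows=[
    [44, [0, 0, -0.08], [0, 0, 0]],
    [44, [0, 0, -0.13], [0, 0, 0]],
    [44, [0, 0, -0.13], [0, 0, 0]],
    [25, [0, 0, -0.13], [0, 0, 0]],
    [25, [0, 0, -0.13], [0, 0, 0]],
    [25, [0, 0, -0.13], [0, 0, 0]],
    [25, [0, 0, -0.13], [0, 0, 0]],
    [25, [0, 0, -0.04], [0, 0, 0]],
    [25, [0, 0, 0.08], [0, 0, 0]],
    [25, [0, 0, 0.17], [0, 0, 0]],
    [25, [0, 0, 0.17], [0, 0, 0]],
  ],
)

```text
time: 25.62
tool_pos: [0.4687, 0.3308, 0.0676]
tool_rot: [-0.003, 1.0, 0.008, 0.006]
contact_force: [0.6, 1.2, 0.2]
gripper_width: 0.344
grasp_force: 59.4
```

>>> arm_command(
  rows=[
    [25, [0.06, -0.09, 0], [0, 0, 0]],
    [25, [0.13, -0.2, 0], [0, 0, 0]],
    [25, [0.2, -0.31, 0], [0, 0, 0]],
    [25, [0.27, -0.42, 0], [0, 0, 0]],
    [25, [0.34, -0.53, 0], [0, 0, 0]],
    [25, [0.41, -0.64, 0], [0, 0, 0]],
    [25, [0.48, -0.75, 0], [0, 0, 0]],
    [25, [0.55, -0.86, 0], [0, 0, 0]],
    [25, [0.58, -0.91, 0], [0, 0, 0]],
    [25, [0.58, -0.91, -0.06], [0, 0, 0]],
    [25, [0.58, -0.91, -0.14], [0, 0, 0]],
    [25, [0.58, -0.91, -0.22], [0, 0, 0]],
  ],
)

```text
time: 26.62
tool_pos: [0.639, 0.0548, -0.0063]
tool_rot: [-0.0, 1.0, 0.007, 0.002]
contact_force: [-0.9, -0.1, -0.1]
gripper_width: 0.348
grasp_force: 59.5
```

>>> arm_command(
  rows=[
    [25, [0, 0, -0.05], [0, 0, 0]],
    [25, [0, 0, -0.07], [0, 0, 0]],
    [25, [0, 0, -0.074], [0, 0, 0]],
    [25, [0, 0, -0.074], [0, 0, 0]],
    [42, [0, 0, -0.074], [0, 0, 0]],
    [42, [0, 0, -0.074], [0, 0, 0]],
    [42, [0, 0, -0.074], [0, 0, 0]],
    [42, [0, 0, 0.02], [0, 0, 0]],
    [42, [0, 0, 0.14], [0, 0, 0]],
    [44, [0, 0, 0.25], [0, 0, 0]],
    [44, [0, 0, 0.25], [0, 0, 0]],
  ],
)

```text
time: 27.53
tool_pos: [0.6437, 0.0551, 0.0779]
tool_rot: [0.0, 1.0, 0.008, 0.008]
contact_force: [1.9, 0.0, 0.4]
gripper_width: 0.515
grasp_force: 0.0
```

```bash
python3 -c "
from h import *
look('top');look('scene')"
```

```text
27.53 [0.6437 0.0551 0.0779] yaw 0.9 44.0 0.0
 blob [259. 218.] 107 [0.5622 0.1977] [0.564 0.198 0.022]
 blob [200. 223.] 120 [0.5515 0.3358] [0.553 0.336 0.022]
 blob [171. 261.] 119 [0.4635 0.3993] [0.465 0.4   0.022]
27.58 [0.642  0.0551 0.0747] yaw 0.9 44.1 0.0
 blob [273. 274.] 71 [ 0.6458 -0.0027] [ 0.647 -0.001  0.022]
 blob [285. 293.] 127 [0.6442 0.0582] [0.644 0.058 0.022]
 blob [271. 300.] 130 [0.6804 0.059 ] [0.681 0.059 0.022]
 blob [347. 326.] 139 [0.566  0.2004] [0.566 0.199 0.021]
 blob [388. 378.] 180 [0.5554 0.338 ] [0.555 0.337 0.021]
 blob [444. 384.] 194 [0.4675 0.4006] [0.467 0.401 0.022]
```

>>> arm_command(
  rows=[
    [44, [-0.04, 0.12, 0], [0, 0, 0]],
    [44, [-0.08, 0.25, 0], [0, 0, 0]],
    [44, [-0.12, 0.38, 0], [0, 0, 0]],
    [44, [-0.16, 0.51, 0], [0, 0, 0]],
    [44, [-0.2, 0.64, 0], [0, 0, 0]],
    [44, [-0.24, 0.77, 0], [0, 0, 0]],
    [44, [-0.28, 0.9, 0], [0, 0, 0]],
    [44, [-0.292, 0.935, 0], [0, 0, 0]],
    [44, [-0.292, 0.935, -0.05], [0, 0, 0]],
    [44, [-0.292, 0.935, -0.12], [0, 0, 0]],
    [44, [-0.292, 0.935, -0.2], [0, 0, 0]],
    [44, [-0.292, 0.935, -0.28], [0, 0, 0]],
  ],
)

```text
time: 28.63
tool_pos: [0.5495, 0.3339, -0.0187]
tool_rot: [0.001, 1.0, 0.008, -0.001]
contact_force: [0.0, 1.1, -0.1]
gripper_width: 0.517
grasp_force: 0.0
```

>>> arm_command(
  rows=[
    [44, [0, 0, -0.05], [0, 0, 0]],
    [44, [0, 0, -0.05], [0, 0, 0]],
    [44, [0, 0, -0.05], [0, 0, 0]],
    [25, [0, 0, -0.05], [0, 0, 0]],
    [25, [0, 0, -0.05], [0, 0, 0]],
    [25, [0, 0, -0.05], [0, 0, 0]],
    [25, [0, 0, -0.05], [0, 0, 0]],
    [25, [0, 0, 0.06], [0, 0, 0]],
    [25, [0, 0, 0.18], [0, 0, 0]],
    [25, [0, 0, 0.25], [0, 0, 0]],
    [25, [0, 0, 0.25], [0, 0, 0]],
  ],
)

```text
time: 29.55
tool_pos: [0.5544, 0.3378, 0.0669]
tool_rot: [-0.003, 1.0, 0.008, 0.006]
contact_force: [1.2, -0.1, 0.8]
gripper_width: 0.342
grasp_force: 59.4
```

>>> arm_command(
  rows=[
    [25, [0.02, -0.1, 0], [0, 0, 0]],
    [25, [0.04, -0.22, 0], [0, 0, 0]],
    [25, [0.06, -0.35, 0], [0, 0, 0]],
    [25, [0.08, -0.48, 0], [0, 0, 0]],
    [25, [0.1, -0.61, 0], [0, 0, 0]],
    [25, [0.12, -0.74, 0], [0, 0, 0]],
    [25, [0.14, -0.86, 0], [0, 0, 0]],
    [25, [0.16, -0.935, 0], [0, 0, 0]],
    [25, [0.16, -0.935, 0], [0, 0, 0]],
    [25, [0.16, -0.935, -0.06], [0, 0, 0]],
    [25, [0.16, -0.935, -0.14], [0, 0, 0]],
    [25, [0.16, -0.935, -0.22], [0, 0, 0]],
  ],
)

```text
time: 30.55
tool_pos: [0.5986, 0.0555, -0.0071]
tool_rot: [-0.0, 1.0, 0.008, 0.001]
contact_force: [0.9, -0.6, -0.5]
gripper_width: 0.346
grasp_force: 59.5
```

>>> arm_command(
  rows=[
    [25, [0, 0, -0.05], [0, 0, 0]],
    [25, [0, 0, -0.07], [0, 0, 0]],
    [25, [0, 0, -0.074], [0, 0, 0]],
    [25, [0, 0, -0.074], [0, 0, 0]],
    [42, [0, 0, -0.074], [0, 0, 0]],
    [42, [0, 0, -0.074], [0, 0, 0]],
    [42, [0, 0, -0.074], [0, 0, 0]],
    [42, [0, 0, 0.02], [0, 0, 0]],
    [42, [0, 0, 0.14], [0, 0, 0]],
    [44, [0, 0, 0.25], [0, 0, 0]],
    [44, [0, 0, 0.25], [0, 0, 0]],
  ],
)

```text
time: 31.47
tool_pos: [0.6036, 0.0551, 0.0765]
tool_rot: [0.0, 1.0, 0.008, 0.007]
contact_force: [1.2, -0.2, 0.4]
gripper_width: 0.515
grasp_force: 0.0
```

```bash
python3 -c "
from h import *
look('top');look('scene')"
```

```text
31.47 [0.6036 0.0551 0.0765] yaw 0.9 44.0 0.0
 blob [259. 218.] 110 [0.5617 0.1977] [0.562 0.198 0.022]
 blob [171. 261.] 126 [0.4636 0.3985] [0.465 0.399 0.022]
31.52 [0.602  0.0552 0.0734] yaw 0.9 44.1 0.0
 blob [280. 271.] 157 [ 0.628  -0.0037] [ 0.629 -0.001  0.023]
 blob [302. 286.] 124 [0.6015 0.0591] [0.601 0.059 0.022]
 blob [285. 293.] 123 [0.6452 0.0585] [0.645 0.058 0.022]
 blob [271. 299.] 126 [0.6801 0.0588] [0.68  0.058 0.022]
 blob [347. 326.] 136 [0.5659 0.2006] [0.565 0.2   0.021]
 blob [444. 384.] 197 [0.4675 0.4008] [0.467 0.4   0.021]
```

>>> arm_command(
  rows=[
    [44, [-0.03, 0.11, 0], [0, 0, 0]],
    [44, [-0.06, 0.23, 0], [0, 0, 0]],
    [44, [-0.09, 0.35, 0], [0, 0, 0]],
    [44, [-0.123, 0.475, 0], [0, 0, 0]],
    [44, [-0.123, 0.475, 0], [0, 0, 0]],
    [44, [-0.123, 0.475, -0.08], [0, 0, 0]],
    [44, [-0.123, 0.475, -0.18], [0, 0, 0]],
    [44, [-0.123, 0.475, -0.28], [0, 0, 0]],
    [44, [-0.123, 0.475, -0.33], [0, 0, 0]],
    [44, [-0.123, 0.475, -0.33], [0, 0, 0]],
    [44, [-0.123, 0.475, -0.33], [0, 0, 0]],
  ],
)

```text
time: 32.48
tool_pos: [0.5592, 0.1969, -0.0335]
tool_rot: [0.001, 1.0, 0.008, -0.002]
contact_force: [0.8, -0.1, 0.4]
gripper_width: 0.516
grasp_force: 0.0
```

>>> arm_command(
  rows=[
    [25, [0, 0, 0], [0, 0, 0]],
    [25, [0, 0, 0], [0, 0, 0]],
    [25, [0, 0, 0], [0, 0, 0]],
    [25, [0, 0, 0], [0, 0, 0]],
    [25, [0, 0, 0.08], [0, 0, 0]],
    [25, [0, 0, 0.2], [0, 0, 0]],
    [25, [0, 0, 0.3], [0, 0, 0]],
    [25, [0, 0, 0.3], [0, 0, 0]],
  ],
)

```text
time: 33.15
tool_pos: [0.5665, 0.1989, 0.0674]
tool_rot: [-0.001, 1.0, 0.008, 0.007]
contact_force: [1.1, -0.2, 1.3]
gripper_width: 0.345
grasp_force: 59.4
```

>>> arm_command(
  rows=[
    [25, [-0.005, -0.1, 0], [0, 0, 0]],
    [25, [-0.007, -0.22, 0], [0, 0, 0]],
    [25, [-0.007, -0.35, 0], [0, 0, 0]],
    [25, [-0.007, -0.475, 0], [0, 0, 0]],
    [25, [-0.007, -0.475, 0], [0, 0, 0]],
    [25, [-0.007, -0.475, -0.06], [0, 0, 0]],
    [25, [-0.007, -0.475, -0.14], [0, 0, 0]],
    [25, [-0.007, -0.475, -0.22], [0, 0, 0]],
    [25, [-0.007, -0.475, -0.27], [0, 0, 0]],
    [25, [-0.007, -0.475, -0.29], [0, 0, 0]],
    [25, [-0.007, -0.475, -0.294], [0, 0, 0]],
    [25, [-0.007, -0.475, -0.294], [0, 0, 0]],
  ],
)

```text
time: 34.15
tool_pos: [0.5593, 0.0554, -0.0291]
tool_rot: [-0.0, 1.0, 0.008, 0.0]
contact_force: [0.7, 0.4, -1.1]
gripper_width: 0.35
grasp_force: 59.8
```

>>> arm_command(
  rows=[
    [42, [0, 0, 0], [0, 0, 0]],
    [42, [0, 0, 0], [0, 0, 0]],
    [42, [0, 0, 0], [0, 0, 0]],
    [42, [0, 0, 0.1], [0, 0, 0]],
    [42, [0, 0, 0.22], [0, 0, 0]],
    [44, [0, 0, 0.4], [0, 0, 0]],
    [44, [-0.1, 0, 0.55], [0, 0, 0]],
    [44, [-0.25, 0, 0.7], [0, 0, 0]],
    [44, [-0.4, 0, 0.7], [0, 0, 0]],
    [44, [-0.4, 0, 0.7], [0, 0, 0]],
    [44, [-0.4, 0, 0.7], [0, 0, 0]],
  ],
)

```text
time: 35.07
tool_pos: [0.4375, 0.0554, 0.1865]
tool_rot: [0.0, 1.0, 0.008, 0.005]
contact_force: [1.1, 0.9, 0.5]
gripper_width: 0.515
grasp_force: 0.0
```

```bash
python3 - <<'E'
from h import *
look('top');f=look('scene')
a=cv2.resize(f['color'][130:410,180:500],None,fx=2.5,fy=2.5)[:600]
cv2.imwrite('pics/fin.png',cv2.resize(f['color'][130:410,180:500],(685,600))[:,:,::-1])
W=cloud(f);d=np.hypot(W[:,:,0]-.5663,W[:,:,1]+.3015);m=(W[:,:,2]>.09)&(W[:,:,2]<.112)&(d<.13)&(d>.07);c=np.median(W[m],0);print('post',c,np.arctan2(c[1]+.3015,c[0]-.5663)%(2*np.pi)-3.327)
R=W;m=(W[:,:,2]>.03)&(W[:,:,2]<.043)&(abs(W[:,:,0]-.619)<.06)&(abs(W[:,:,1]+.023)<.05);print('drilled',np.median(W[m],0))
E
```

```text
35.07 [0.4375 0.0554 0.1865] yaw 0.9 44.0 0.0
 blob [320. 169.] 106 [0.677  0.0567] [0.678 0.057 0.023]
 blob [321. 184.] 114 [0.6415 0.0557] [0.641 0.055 0.024]
 blob [326. 211.] 155 [0.5772 0.0444] [0.577 0.046 0.023]
 blob [171. 260.] 126 [0.4637 0.3983] [0.465 0.399 0.022]
35.12 [0.4391 0.0553 0.1846] yaw 0.9 44.0 0.0
 blob [280. 271.] 137 [ 0.6273 -0.0046] [ 0.63  -0.001  0.025]
 blob [305. 278.] 111 [0.5867 0.0437] [0.587 0.044 0.022]
 blob [318. 278.] 107 [0.5577 0.0571] [0.557 0.056 0.022]
 blob [285. 293.] 119 [0.6453 0.0583] [0.646 0.058 0.022]
 blob [271. 300.] 125 [0.6803 0.0591] [0.68  0.059 0.022]
 blob [443. 384.] 185 [0.468  0.4003] [0.468 0.4   0.021]
post [ 0.47284753 -0.31466652  0.10137123] -0.04543863299229711
drilled [ 0.6219355  -0.02169257  0.03429679]
```

View pics/fin.png

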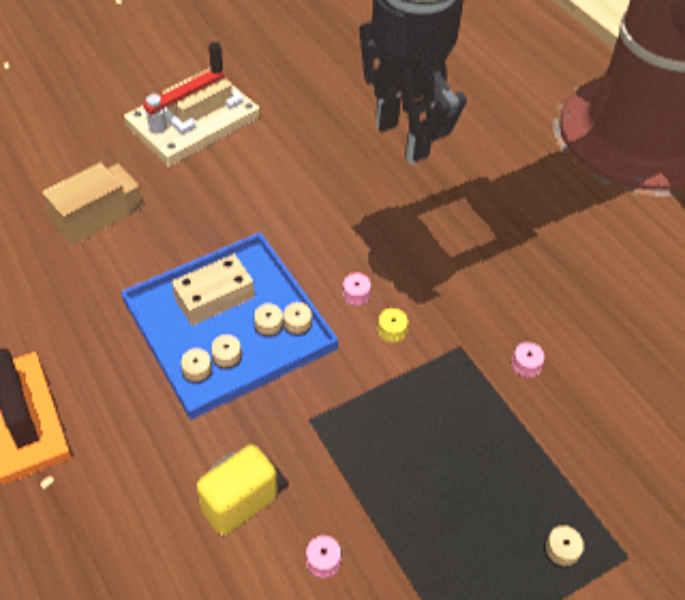

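The final picture shows the drilled base flat in the tray with exactly four beech feet at (196,364), (226,350), (268,318) and (297,317), and the spare on the mat at (564,545). The lever is shut over the blank, the tape and offcut are where they were, and the gripper is clear. Handing in.

```bash
python3 -c "
from h import *
print(manip.job_done())"
```

```text
the job is handed in; nothing more can be done
None
```

I handed the job in at about 35 s. The last pictures show the drilled base flat in the tray with exactly four feet, the spare on the mat, and the lever shut over the blank in the jig; no verdict was returned.

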